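# Stow the tape rolls in the tray under the instrument riser

### The arm

A 6-joint arm with a two-finger parallel gripper is mounted at the origin on the work surface. World frame = base frame: x ahead of the robot, y to its left, z up, the work surface at z = 0. Lengths are in m, angles in rad, forces in N, time in s.
With the tool pointing down it reaches from about 0.4 to 0.925 m from the base axis. Payload 3.4 kg.
Tool frame: the origin (TCP) lies on the centre line of the jaws, within the pads' length; the fingertips stand 8 mm ahead of it and the grasp point (between the pads) lies 11 mm behind it (ctrl.tip_extent is the distance from the TCP to the fingertips, in m); z points along the fingers, y is the line along which they close (so a half turn about z gives the same grasp; the last joint's range is limited). The gripper opens to 85 mm and grips with 20 to 120 N. Pads are 22 mm wide; open, the fingers measure 114 mm over their backs; the gripper's body (76 mm by 85 mm) begins 54 mm behind the grasp point. The pads swing forward as they close: fully open they stand 13 mm farther back than shut.
Start: joints at [-1.288, 0.307, 1.506, -0, 1.328, -0.073], TCP at [0.2, -0.539, 0.239] pointing down, gripper open.
Joint ranges: [-3.12, 3.12], [-1.05, 2.28], [0.14, 2.33], [-1.42, 4.57], [0.1, 2.73], [-2.68, 2.68]. Speed limits (rad/s): [2.57, 2.57, 3.14, 3.14, 3.14, 3.14].

### API

Orientations are given as a rotation vector (axis times angle).
In Python, from cell import ctrl, cams, job gives the robot as it stands. The module is installed in compiled form; this text tells all that it offers.
- The arm moves only by the tool jog_arm, never from a script. Its argument "rows" is a list of rows, each a list of 7 numbers: the closure, from 0 (fully open) to 1 (shut), then the shift along the world's x, y, z each as a share of 10 cm, from -1 to 1, then the turn, a rotation vector about the world's x, y, z each as a share of 45 degrees, from -1 to 1. In form: [[grip, dx, dy, dz, ax, ay, az], ...]. A call has 1 to 10 rows; each row is the pose to reach, as a shift and turn from the pose commanded when the call began; what a row does not reach only later rows make up. A row lasts 1/12 s, in which the tool goes at most 41.7 mm and 7.16 degrees, less where a joint would pass 70% of its speed; a pose out of reach is approached as far as the arm can. A call with a number of a shift or a turn outside -1 to 1 is refused whole. A call with a gripper value outside its range is refused whole. The fingers move at their own pace and stop on an object; "force" is the grip in N (left out, the last holds). Time passes only in rows, so rows that repeat a pose let the fingers close. It gives the time, the measured TCP pose, the force, the opening and the grip force at its end, in the units of the state.
- ctrl.read_state(): the state, without advancing time (a new reading comes with each control period).
- cams.snapshot(name): name is "side" or "top" or "wrist"; returns a dict with "img" (420x560x3 uint8, red, green, blue), "vertical_fov" (degrees; the focal length in pixels is half the picture's height over the tangent of half this angle, whatever the lens; pixels are square), "cx", "cy" (the principal point, pixels), "extrinsics" (4x4, takes a point from camera to world coordinates). Camera axes: x right, y up, looking along -z (the intrinsics and any distortion apply to the point x, -y, -z); pixel columns grow to the right and rows downward; lengths in m; the calibration is good to about 2 mm. The wrist camera is an equidistant fisheye: a pixel r from the principal point sees the ray r / f radians off the axis. A picture is of the moment at which its call begins. There is no depth.
- job.finish_job(): hands the job in; it is judged then, once.
The state is a dict: "time_s": time; "q": joint angles; "joint_velocities": joint speeds; "joint_efforts": joint torques, N m; "ee_pos": TCP position; "tool_rot": TCP orientation; "force": force on the tool from outside, world axes, zero at the start; "moment": the same for the moment, N m; "width": opening from 0.0 (shut) to 1.0 (fully open); "grip_force": force on a finger pad.
Only numpy, scipy, OpenCV 4.12 (cv2) and the standard library are available. Lean on these libraries where they do the work, as an engineer would, in place of code of your own. Each camera call takes 0.05 s, during which the arm holds its last target. There are 200 camera calls.

### The job

Clear up the tape at the end of the shift: the tape tray lives under the instrument riser with its pull eye out of finger reach, so reach in under the board with the hooked rod, catch the eye and draw the tray right out. Lift every tape roll off the posts of the stand and lay them all side by side, flat on the floor of the tray. Then push the tray fully home under the riser again and leave the rod lying on the blue mat, without disturbing the phones, tools and other things on the bench.

Things in the scene. Friction and masses are not known exactly. Their poses are not given: they have to be found in the camera images.
- riser: instrument riser, fixed, yaw varies: grey board 330 wide, 260 deep, underside 62 and top 76 mm above the bench, on steel sides, open in front; instruments on it from 75 mm behind the front edge, 160 mm high overall. Origin on the bench (z = 0) below the middle of the board's front edge; x points inward under the board, y along the edge, z up. The tray slides out to -x
- slide (a joint): slide of the tape tray, m: 0 = fully home (tray's front face 70 mm behind the board's front edge), 0.22 = right out at its stop. Starts between 0 and 0.02, takes about 2 N to slide and stays where it is left
- eye (a point): the tray's pull eye: upright D-loop of 5 mm steel rod in the middle of the tray's front face, square to it. Origin at the middle of its outer vertical bar, 25 mm before the face and above the bench; axes as the riser's. Window between bar and face 22 mm deep, 27 mm high (12 to 38 mm above the bench), open along y. Tray home: bar 45 mm behind the board's front edge, hidden from above
- tray: the tape tray, shallow, aluminium with a steel front, sliding under the riser; origin 6 mm below point tray_in, axes as the riser's
- tray_in (a point): middle of the tray's inner floor, 10 mm above the bench; axes as the riser's. Inside 120 mm (x) by 264 mm (y), walls 6 mm thick, tops 38 mm above the bench. Outer front face at x = -70 mm, 288 mm wide, from 6 to 48 mm above the bench
- hook: hooked rod, loose, 120 g: black handle 90 x 26 x 20 mm (x, y, z); a 7 mm steel rod runs on from its +x end and bends square to +y: prong axis at x = 150 mm, prong's end at y = 25 mm, foremost face at x = 153.5 mm. Balances about 23 mm ahead of the origin. Origin mid-handle on the rod's axis, 13 mm above the bench when it lies flat on the mat, as at the start
- mat: blue work mat, fixed, 390 mm (x) by 560 mm (y), 3 mm thick. Origin at the middle of its underside
- stand: tape stand, fixed: steel base 206 mm (x) by 80 mm (y), 8 mm thick, on the mat, three upright posts 20 mm in diameter at x = -66, 0 and +66 mm, y = 0. Origin at the middle of the underside, 3 mm above the bench; top of the base 11 mm, tops of the posts 63 mm above the bench
- roll_a: roll of amber tape on a cardboard core (all rolls are alike): ring 56 mm in diameter, 24 mm wide, 30 mm bore, 60 g. Origin at its centre, z along the bore. Starts on a post of the stand, bore upright, at the bottom of the middle post, its origin 23 mm above the bench
- roll_b: roll of amber tape on a cardboard core (all rolls are alike): ring 56 mm in diameter, 24 mm wide, 30 mm bore, 60 g. Origin at its centre, z along the bore. Starts on a post of the stand, bore upright, at the bottom of the post at x = -66 mm, its origin 23 mm above the bench; may be absent
- roll_c: roll of amber tape on a cardboard core (all rolls are alike): ring 56 mm in diameter, 24 mm wide, 30 mm bore, 60 g. Origin at its centre, z along the bore. Starts on a post of the stand, bore upright, at the bottom of the post at x = +66 mm, its origin 23 mm above the bench; may be absent
- roll_d: roll of amber tape on a cardboard core (all rolls are alike): ring 56 mm in diameter, 24 mm wide, 30 mm bore, 60 g. Origin at its centre, z along the bore. Starts on a post of the stand, bore upright, on top of roll_a on the middle post, its origin 47 mm above the bench; may be absent
- phone: bystander: a black phone 150 x 72 x 9 mm lying loose beyond the mat. Origin at the middle of its underside, as for all bystanders
- opened_phone: bystander: an opened phone 146 x 70 x 8 mm lying on the near edge of the mat
- screwdriver: bystander: a black screwdriver 160 mm long (x), 26 mm thick, lying beside the mat beyond the tape stand
- flux: bystander: a small amber jar, 44 mm in diameter, 35 mm high, on the near edge of the mat
- tip_cleaner: bystander: a steel tin of brass wool, 72 mm in diameter, 58 mm high, beyond the mat
Not all that is in view belongs to the job. Leave any green or turquoise look-alike of the roll_b alone.

How it is judged:
By the outcome, as a careful person would: the job done as asked, in the order asked, and still so for the second after the job is handed in, with the robot touching nothing.
Of roll_b, roll_c, roll_d only 1 to 3 are there at a start; the rules pass over those that are not, and their reading is None.
At some moment in a run one of hook may be knocked a few centimetres aside while the robot is not near it.
Once in a run the grip may slacken for a moment while it holds something.
It also fails if it takes over 210 s, if anything falls off the work surface, if the arm or the gripper's body presses on something with over 40 N, if the wrist force passes 120 N, or if a joint passes its speed limit or range.

## Working session

There is one attempt and no reset: what is moved stays moved. The work goes in short steps, Python scripts to look and compute and a tool call to move; the robot and the scene stay as the last step left them, time stands still between calls to the robot, and variables do not carry over. Pictures are saved under pics/ and viewed, at most 14 in all, crops included, and the job is handed in when it is done.

Besides the shell and the picture viewer there is one more tool, called after "Request:" as name(argument=value, ...) on one line, values as JSON. jog_arm: Moves the arm, as the interface text tells. Its arguments: {"type":"object","properties":{"rows":{"type":"array"},"force":{"type":"number"}},"required":["rows"]}

```bash
mkdir -p pics; cat > h.py <<'E'
import numpy as np, cv2
from cell import ctrl, cams, job
from scipy.spatial.transform import Rotation as R
def snap(n,save=None):
    s=cams.snapshot(n)
    if save: cv2.imwrite('pics/'+save,s['img'][:,:,::-1])
    return s
def f_(s): return s['img'].shape[0]/2/np.tan(np.radians(s['vertical_fov'])/2)
def cast(s,u,v,z,fish=False):
    f=f_(s);a=(u-s['cx'])/f;b=(v-s['cy'])/f
    if fish:
        r=np.hypot(a,b);k=np.sin(r)/max(r,1e-9);d=np.array([a*k,-b*k,-np.cos(r)])
    else: d=np.array([a,-b,-1.])
    E=s['extrinsics'];d=E[:3,:3]@d;o=E[:3,3]
    return o+d*(z-o[2])/d[2]
def proj(s,p,fish=False):
    E=s['extrinsics'];q=E[:3,:3].T@(np.array(p)-E[:3,3]);f=f_(s)
    if fish:
        r=np.hypot(q[0],q[1]);t=np.arctan2(r,-q[2]);return s['cx']+f*t*q[0]/r,s['cy']-f*t*q[1]/r
    return s['cx']-f*q[0]/q[2],s['cy']+f*q[1]/q[2]
def st():
    s=ctrl.read_state();print('t',round(s['time_s'],2),'p',np.round(s['ee_pos'],4),'r',np.round(s['tool_rot'],3),'q',np.round(s['q'],2),'F',np.round(s['force'],1),'w',round(s['width'],3),'g',round(s['grip_force'],1));return s
E
python3 - <<'E'
from h import *
for n in('top','side'):
    s=snap(n,n+'0.png');print(n,s['vertical_fov'],s['cx'],s['cy'],np.round(s['extrinsics'],3).tolist())
st()
E
```

```text
top 42.310212178044125 279.27062425220913 201.95406015724498 [[0.0, 0.985, -0.173, 0.177], [-1.0, 0.001, 0.008, -0.164], [0.008, 0.173, 0.985, 1.621], [0.0, 0.0, 0.0, 1.0]]
side 44.73933831056225 287.37392962922746 206.63726172842394 [[0.968, 0.166, -0.19, 0.193], [-0.253, 0.66, -0.708, -1.16], [0.008, 0.733, 0.68, 0.987], [0.0, 0.0, 0.0, 1.0]]
t 0.1 p [ 0.2001 -0.5384  0.2385] r [-3.09  -0.556  0.   ] q [-1.29  0.31  1.51  0.    1.33 -0.07] F [ 0.7 -0.3 -0.8] w 0.999 g 0.0
```

View pics/top0.png

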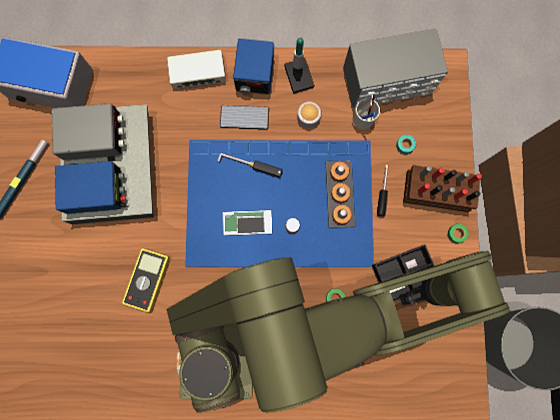

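View pics/side0.png

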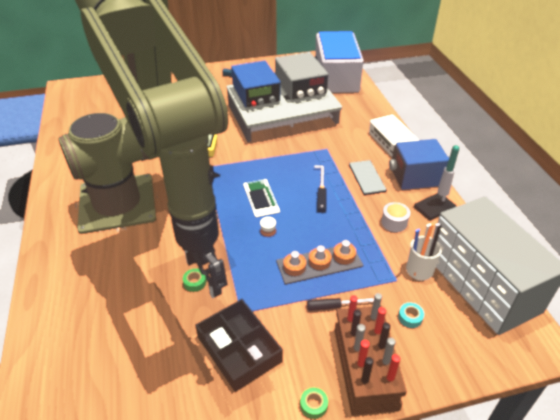

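The top view shows the riser at the left (front edge about col 154, rows 108–218), and the hook with its handle at (267,170) and tip at (220,156). The stand has three amber rolls at (341,170), (341,191) and (342,213). Possible look-alikes are turquoise (406,144), green (458,233), green (335,296), the flux jar (292,226) and the tip cleaner (309,113). I choose the amber rings on the posts.

```bash
python3 - <<'E'
from h import *
s=snap('top');d=snap('side')
a=cv2.resize(s['img'][100:240,145:385],None,fx=3.3,fy=3.3,interpolation=cv2.INTER_CUBIC)[:,:790]
cv2.imwrite('pics/crop1.png',a[:,:,::-1][:, :])
b=cv2.resize(d['img'][60:290,210:400],None,fx=2.6,fy=2.6,interpolation=cv2.INTER_CUBIC)
cv2.imwrite('pics/crop2.png',b[:,:,::-1])
hsv=cv2.cvtColor(s['img'],cv2.COLOR_RGB2HSV)
m=cv2.inRange(hsv,(105,120,60),(125,255,255));m=cv2.morphologyEx(m,cv2.MORPH_CLOSE,np.ones((5,5)))
c=max(cv2.findContours(m,0,2)[0],key=cv2.contourArea);r=cv2.minAreaRect(c);print(r)
print([np.round(cast(s,*p,.003)[:2],3).tolist() for p in cv2.boxPoints(r)])
E
```

```text
((279.5, 203.0), (126.0, 187.0), 90.0)
[[0.656, 0.111], [0.657, -0.466], [0.269, -0.455], [0.269, 0.1]]
```

View pics/crop1.png

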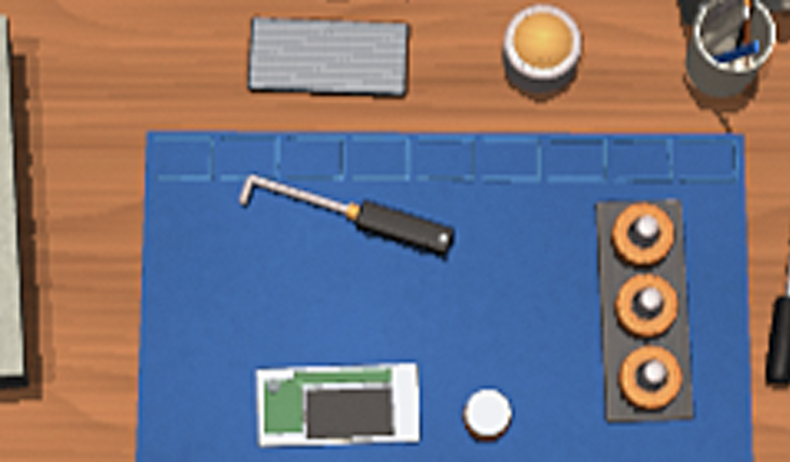

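View pics/crop2.png

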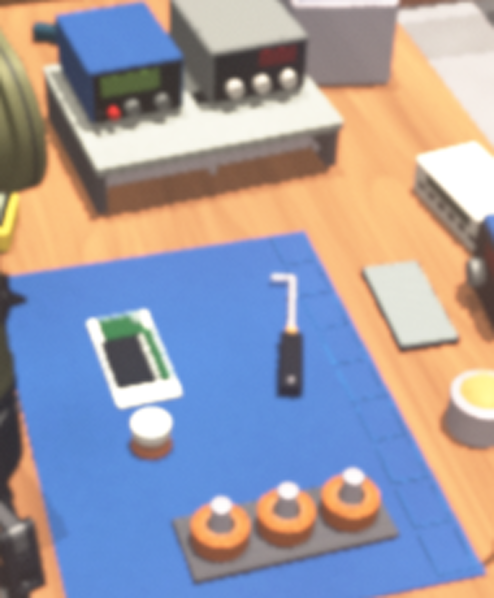

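Three rolls are on the stand, each at the bottom of its post, so a, b and c are present and there is no d. The hook's handle is at crop (403,228), and its prong corner is at (250,180), pointing down. Next I measure the geometry.

```bash
cat > m.py <<'E'
from h import *
def hook(s,z=.013,zc=.023):
    hsv=cv2.cvtColor(s['img'],cv2.COLOR_RGB2HSV);im=s['img'].astype(int)
    m=cv2.inRange(hsv,(0,0,0),(180,255,75))
    roi=np.zeros_like(m);roi[146:205,200:330]=255;m&=roi
    cs=[c for c in cv2.findContours(m,0,2)[0] if cv2.contourArea(c)>60]
    for c in cs: 
        r=cv2.minAreaRect(c);print('dark',[np.round(v,1) for v in r],np.round(cast(s,*r[0],.018),4))
    w=((im[:,:,0]>120)&(roi>0)).astype(np.uint8)
    for c in cv2.findContours(w,0,2)[0]:
        if len(c)>5:
            c=c[:,0];print('rod: left',c[c[:,0].argmin()],'top',c[c[:,1].argmin()],'bot',c[c[:,1].argmax()],'right',c[c[:,0].argmax()])
            for n,p in(('left',c[c[:,0].argmin()]),('top',c[c[:,1].argmin()]),('right',c[c[:,0].argmax()])): print(n,np.round(cast(s,*p,z),4))
E
python3 - <<'E'
from m import *
s=snap('top');hook(s)
g=cv2.cvtColor(s['img'],cv2.COLOR_RGB2HSV).astype(float)
P=[]
for v in range(115,212,3):
    row=g[v,135:170,1]; d=np.abs(np.diff(row)); 
    # first strong rise in saturation
    i=np.argmax(row>70); P.append((135+i-.5,v))
P=np.array(P);k=np.polyfit(P[:,1],P[:,0],1);res=P[:,0]-np.polyval(k,P[:,1]);print('edge',k,np.abs(res).max())
for c in P[::8]: print(c)
for v in(106,108,219): print(v,cast(s,np.polyval(k,v),v,.076))
hsv=g.astype(np.uint8);m=cv2.inRange(hsv,(8,120,130),(20,255,255));m[:,:320]=0;m[:,362:]=0;m[:155]=0;m[230:]=0
for c in cv2.findContours(m,0,2)[0]:
    if cv2.contourArea(c)>60:
        (u,v),r=cv2.minEnclosingCircle(c);print('roll',u,v,r,np.round(cast(s,u,v,.035),4))
b=cv2.resize(s['img'][95:230,90:220],None,fx=4.4,fy=4.4,interpolation=cv2.INTER_CUBIC);cv2.imwrite('pics/crop3.png',b[:,:,::-1])
m2=((g[:,:,1]<60)&(g[:,:,2]>40)&(g[:,:,2]<120)).astype(np.uint8)*255;m2[:, :322]=0;m2[:,360:]=0;m2[:150]=0;m2[235:]=0
m2=cv2.bitwise_or(m2,m);m2=cv2.morphologyEx(m2,cv2.MORPH_CLOSE,np.ones((9,9)));c=max(cv2.findContours(m2,0,2)[0],key=cv2.contourArea);r=cv2.minAreaRect(c);print('stand',r,cast(s,*r[0],.011))
print(ctrl.tip_extent)
E
```

```text
rod: left [218 157] top [220 153] bot [250 165] right [253 164]
left [0.5992 0.0104 0.013 ]
top [0.6118 0.0045 0.013 ]
right [ 0.5775 -0.0965  0.013 ]
edge [4.89081996e-02 1.41861297e+02] 0.5342023172904931
[147.5 115. ]
[148.5 139. ]
[149.5 163. ]
[151.5 187. ]
[152.5 211. ]
106 [0.73864233 0.21766729 0.076     ]
108 [0.73240869 0.21711362 0.076     ]
219 [0.39899122 0.18749924 0.076     ]
roll 341.7055969238281 213.6495361328125 9.43974494934082 [ 0.4215 -0.3611  0.035 ]
roll 340.7826232910156 191.82608032226562 9.254420280456543 [ 0.4873 -0.3596  0.035 ]
roll 339.631591796875 170.26315307617188 9.270576477050781 [ 0.5532 -0.3574  0.035 ]
stand ((339.7577209472656, 193.67010498046875), (66.52223205566406, 26.427257537841797), 87.39744567871094) [ 0.48631584 -0.35935653  0.011     ]
0.008
```

View pics/crop3.png

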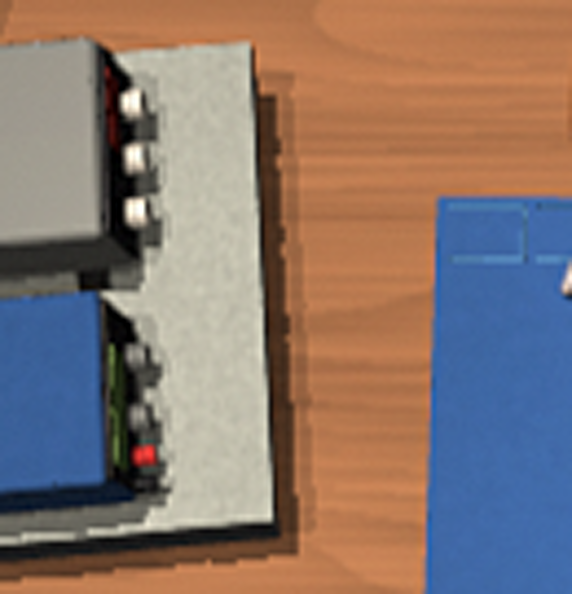

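Request:
jog_arm(rows=[[0.3,0.74,0.84,0,0,0,0.226],[0.3,0.74,0.84,0,0,0,0.226],[0.3,0.74,0.84,0,0,0,0.226],[0.3,0.74,0.84,0,0,0,0.226]])

```text
time_s: 0.58
ee_pos: [0.2767, -0.4503, 0.239]
tool_rot: [-3.026, -0.832, -0.004]
force: [0.1, 0.9, -0.0]
width: 0.702
grip_force: 0.0
```

Request:
jog_arm(rows=[[0.3,0.74,0.84,0,0,0,0.226],[0.3,0.74,0.84,0,0,0,0.226],[0.3,0.74,0.84,0,0,0,0.226],[0.3,0.74,0.84,0,0,0,0.226]])

```text
time_s: 0.92
ee_pos: [0.3507, -0.3673, 0.2393]
tool_rot: [-2.941, -1.098, -0.004]
force: [-0.3, -1.1, 0.3]
width: 0.702
grip_force: 0.0
```

Request:
jog_arm(rows=[[0.3,0.74,0.84,0,0,0,0.226],[0.3,0.74,0.84,0,0,0,0.226],[0.3,0.74,0.84,0,0,0,0.226],[0.3,0.74,0.84,0,0,0,0.226]])

```text
time_s: 1.25
ee_pos: [0.4249, -0.2843, 0.2394]
tool_rot: [-2.834, -1.355, -0.004]
force: [-0.2, 0.0, 0.6]
width: 0.696
grip_force: 0.0
```

Request:
jog_arm(rows=[[0.3,0.74,0.84,0,0,0,0.226],[0.3,0.74,0.84,0,0,0,0.226],[0.3,0.74,0.84,0,0,0,0.226],[0.3,0.74,0.84,0,0,0,0.226]])

```text
time_s: 1.58
ee_pos: [0.4994, -0.2008, 0.2393]
tool_rot: [2.703, 1.6, 0.004]
force: [-0.0, -1.2, 0.2]
width: 0.701
grip_force: 0.0
```

Request:
jog_arm(rows=[[0.3,0.74,0.82,-0.4,0,0,0.226],[0.3,0.74,0.82,-0.4,0,0,0.226],[0.3,0.74,0.82,-0.4,0,0,0.226],[0.3,0.74,0.82,-0.4,0,0,0.226],[0.3,0.74,0.82,-0.4,0,0,0.226]])

```text
time_s: 2.0
ee_pos: [0.5702, -0.1213, 0.1981]
tool_rot: [-2.551, -1.831, 0.004]
force: [-0.2, 0.7, -1.0]
width: 0.702
grip_force: 0.0
```

```bash
python3 - <<'E'
from h import *
s=snap('wrist','w1.png');x=st();print(s['vertical_fov'],s['cx'],s['cy'],np.round(s['extrinsics'],3).tolist())
R_=R.from_rotvec(x['tool_rot']).as_matrix();print('tooly deg',np.degrees(np.arctan2(R_[1,1],R_[0,1])))
E
```

```text
t 2.05 p [ 0.5698 -0.1221  0.1987] r [-2.553 -1.83   0.003] q [-0.28  0.35  1.55 -0.    1.25  0.04] F [ 0.3 -1.   0.2] w 0.701 g 0.0
65.70646984690485 282.31398952952503 205.83635597759815 [[0.947, 0.307, 0.093, 0.593], [-0.32, 0.909, 0.266, -0.053], [-0.003, -0.281, 0.96, 0.331], [0.0, 0.0, 0.0, 1.0]]
tooly deg -18.736448779475623
```

View pics/w1.png

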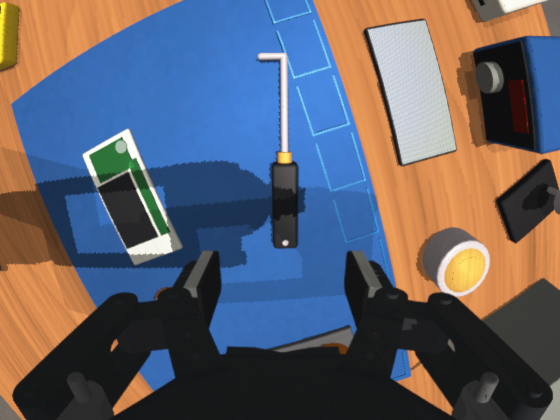

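The wrist view shows the handle from (285,162) to (285,247), the prong corner at (284,56) and the prong tip at (261,57). Hook and tool are aligned.

```bash
python3 - <<'E'
from h import *
s=snap('wrist')
P={n:cast(s,*p,z,True) for n,p,z in(('back',(285,247),.013),('ring',(285,157),.016),('front',(285,163),.018),('corner',(284,55),.014),('tip',(259,57),.014),('rodtip',(285,60),.013),('rodnear',(285,150),.013))}
for n in P: print(n,np.round(P[n],4))
d=P['rodtip']-P['back'];print(np.degrees(np.arctan2(d[1],d[0])))
for n in('ring','front','corner'): print(n,np.linalg.norm((P[n]-P['back'])[:2]))
E
```

```text
back [ 0.5502 -0.1867  0.013 ]
ring [ 0.581  -0.0953  0.016 ]
front [ 0.5792 -0.1007  0.018 ]
corner [6.123e-01 1.000e-04 1.400e-02]
tip [0.589  0.0061 0.014 ]
rodtip [ 0.6117 -0.0048  0.013 ]
rodnear [ 0.5831 -0.0891  0.013 ]
71.3253684615336
ring 0.09644608480300382
front 0.09079912372554176
corner 0.19684178415720255
```

Request:
jog_arm(rows=[[0.3,0.015,0,-0.95,0,0,0],[0.3,0.015,0,-0.95,0,0,0],[0.3,0.015,0,-0.95,0,0,0]])

```text
time_s: 2.35
ee_pos: [0.5677, -0.1222, 0.1004]
tool_rot: [-2.552, -1.824, 0.008]
force: [-2.0, 1.6, -0.5]
width: 0.699
grip_force: 0.0
```

Request:
jog_arm(rows=[[0.3,0,0,-0.4,0,0,0],[0.3,0,0,-0.7,0,0,0],[0.3,0,0,-0.9,0,0,0],[0.3,0,0,-0.9,0,0,0]])

```text
time_s: 2.68
ee_pos: [0.5678, -0.1222, 0.011]
tool_rot: [-2.551, -1.824, 0.008]
force: [-1.6, -0.5, -0.4]
width: 0.698
grip_force: 0.0
```

Request:
jog_arm(rows=[[1,0,0,0,0,0,0],[1,0,0,0,0,0,0],[1,0,0,0,0,0,0],[1,0,0,0,0,0,0],[1,0,0,0,0,0,0],[1,0,0,0,0,0,0],[1,0,0,0,0,0,0],[1,0,0,0,0,0,0]], force=60)

```text
time_s: 3.35
ee_pos: [0.5734, -0.122, 0.0167]
tool_rot: [2.55, 1.828, 0.003]
force: [-1.8, -1.9, 7.6]
width: 0.286
grip_force: 60.8
```

Request:
jog_arm(rows=[[1,0,0,0.2,0,0,0],[1,0,0,0.5,0,0,0],[1,0,0,0.5,0,0,0]])

```text
time_s: 3.6
ee_pos: [0.5754, -0.1219, 0.0697]
tool_rot: [2.547, 1.826, 0.009]
force: [1.6, -0.9, -0.2]
width: 0.288
grip_force: 59.9
```

```bash
python3 - <<'E'
from h import *
s=snap('wrist','w2.png');x=st()
E
```

```text
t 3.65 p [ 0.5747 -0.1217  0.0679] r [2.548 1.826 0.008] q [-0.28  0.49  1.69  0.    0.95  0.05] F [ 1.2  1.1 -2. ] w 0.289 g 59.9
```

View pics/w2.png

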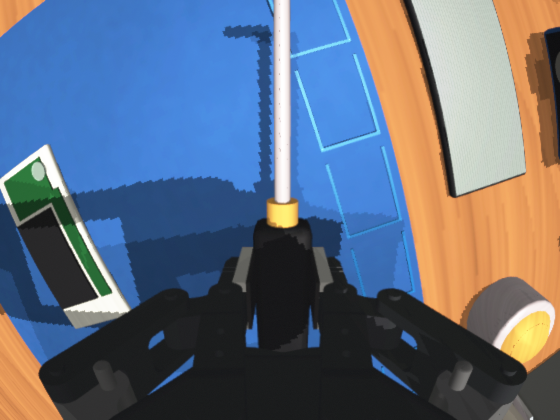

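Request:
jog_arm(rows=[[1,0.28,0.85,0.0,0,0,0.264],[1,0.28,0.85,0.0,0,0,0.264],[1,0.28,0.85,0.0,0,0,0.264],[1,0.28,0.85,0.0,0,0,0.264]])

```text
time_s: 3.98
ee_pos: [0.6, -0.0333, 0.0638]
tool_rot: [-2.347, -2.088, -0.0]
force: [0.1, -0.5, -1.3]
width: 0.285
grip_force: 59.8
```

Request:
jog_arm(rows=[[1,0.29,0.85,0.0,0,0,0.264],[1,0.29,0.85,0.0,0,0,0.264],[1,0.29,0.85,0.0,0,0,0.264],[1,0.29,0.85,0.0,0,0,0.264],[1,0.29,0.85,0.0,0,0,0.264]])

```text
time_s: 4.4
ee_pos: [0.6278, 0.0483, 0.0636]
tool_rot: [-2.122, -2.316, 0.003]
force: [-0.7, -0.4, -0.8]
width: 0.291
grip_force: 59.8
```

```bash
python3 - <<'E'
from h import *
s=snap('top');x=st()
R_=R.from_rotvec(x['tool_rot']).as_matrix();print('tooly deg',np.degrees(np.arctan2(R_[1,1],R_[0,1])))
b=cv2.resize(s['img'][120:200,120:230],None,fx=6,fy=6,interpolation=cv2.INTER_CUBIC);cv2.imwrite('pics/c4.png',b[:,:,::-1])
O=np.array([.579,.2035]);ex=np.array([-.0885,.9961]);ey=np.array([-.9961,-.0885])
p=np.array(x['ee_pos'][:2])-O;print('riser',p@ex,p@ey)
E
```

```text
t 4.45 p [0.6276 0.0477 0.0637] r [-2.123 -2.315  0.003] q [ 0.01  0.55  1.59 -0.    1.   -0.08] F [ 0.2  0.2 -0.8] w 0.287 g 59.8
tooly deg 4.949195580220074
riser -0.15950704785140954 -0.03460456380956904
```

View pics/c4.png

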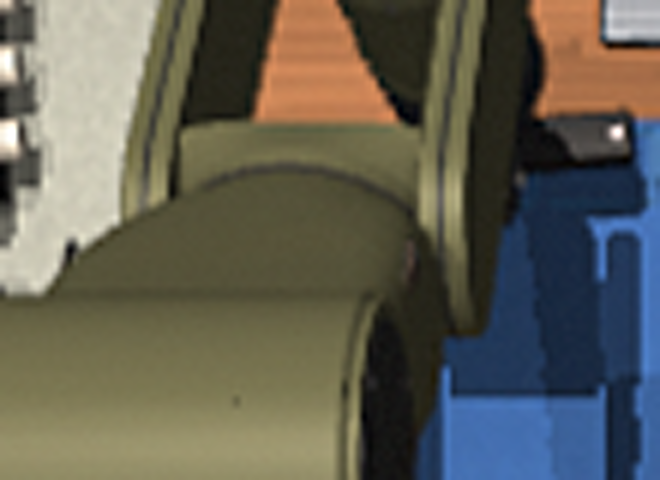

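The arm hides the rod tip in this top crop; only the handle end at (615,133) is visible. I'll lower the hook and use the side view.

Request:
jog_arm(rows=[[1,0.07,0,-0.2,0,0,0.0],[1,0.07,0,-0.35,0,0,0],[1,0.07,0,-0.35,0,0,0]])

```text
time_s: 4.7
ee_pos: [0.6328, 0.0468, 0.0264]
tool_rot: [-2.123, -2.31, 0.007]
force: [-1.5, 0.6, -2.5]
width: 0.285
grip_force: 59.8
```

```bash
python3 - <<'E'
from h import *
s=snap('side');x=st()
b=cv2.resize(s['img'][70:200,200:370],None,fx=4.5,fy=4.5,interpolation=cv2.INTER_CUBIC);cv2.imwrite('pics/c5.png',b[:,:,::-1])
O=np.array([.579,.2035]);ex=np.array([-.0885,.9961]);ey=np.array([-.9961,-.0885])
def W(a,c,z): return [*(O+a*ex+c*ey),z]
def cp(p): u,v=proj(s,p);return round((u-200)*4.5),round((v-70)*4.5)
p=np.array(x['ee_pos'][:2])-O;print('riser',p@ex,p@ey)
for n,q in(('edgeL',W(0,.165,.076)),('edgeR',W(0,-.165,.076)),('mid',W(0,0,.062)),('bar bottom slide0',W(.045,0,.012)),('slide20',W(.025,0,.012)),('bar top s20',W(.025,0,.038)),('tip',W(p@ex+.126,p@ey,.025)),('prong',W(p@ex+.126,p@ey+.025,.025))): print(n,cp(q))
E
```

```text
t 4.75 p [0.6333 0.047  0.0276] r [-2.123 -2.311  0.006] q [ 0.01  0.6   1.61 -0.    0.94 -0.08] F [-0.4 -0.2 -1.1] w 0.287 g 59.8
riser -0.16071019969067787 -0.04018957850756322
edgeL (203, 246)
edgeR (632, 164)
mid (423, 221)
bar bottom slide0 (401, 246)
slide20 (410, 260)
bar top s20 (410, 231)
tip (490, 279)
prong (458, 285)
```

View pics/c5.png

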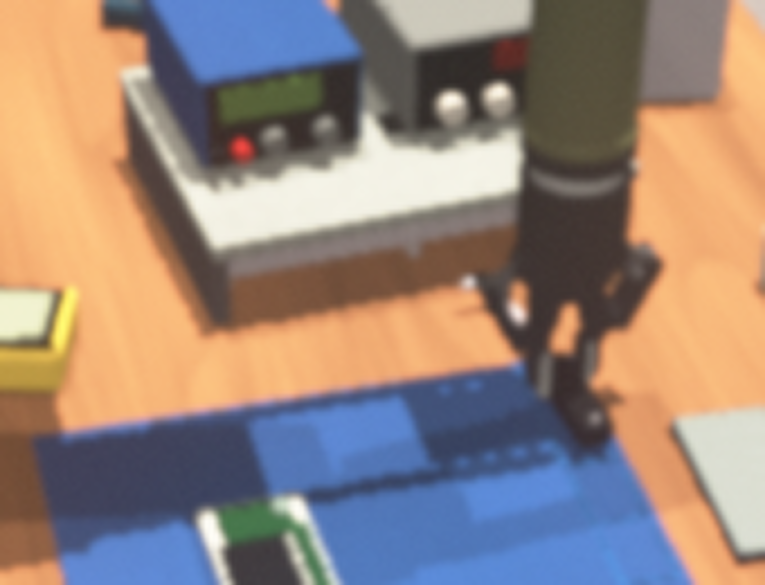

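The side crop shows the eye's lower end at (414,250), just under the board edge, and the prong tip at (468,283). Both agree with my model after a shared offset of about 2 px, so the slide is about 6 mm. I'll go in beside the eye and touch the tray face, which gives me its position.

Request:
jog_arm(rows=[[1,-0.02,0.25,0,0,0,0],[1,-0.045,0.5,0,0,0,0],[1,-0.062,0.7,0,0,0,0],[1,-0.062,0.7,0,0,0,0]])

```text
time_s: 5.08
ee_pos: [0.6292, 0.1213, 0.0304]
tool_rot: [-2.121, -2.316, -0.002]
force: [0.2, -0.3, -0.9]
width: 0.284
grip_force: 59.8
```

Request:
jog_arm(rows=[[1,-0.01,0.1,0,0,0,0],[1,-0.02,0.2,0,0,0,0],[1,-0.02,0.2,0,0,0,0],[1,-0.02,0.2,0,0,0,0]])

```text
time_s: 5.42
ee_pos: [0.6276, 0.139, 0.0296]
tool_rot: [2.122, 2.316, 0.0]
force: [-0.1, 0.3, -1.0]
width: 0.288
grip_force: 59.8
```

Request:
jog_arm(rows=[[1,0,0.04,0,0,0,0],[1,-0.01,0.08,0,0,0,0],[1,-0.01,0.12,0,0,0,0],[1,-0.01,0.12,0,0,0,0],[1,-0.01,0.12,0,0,0,0]])

```text
time_s: 5.83
ee_pos: [0.6276, 0.1455, 0.0295]
tool_rot: [2.116, 2.313, -0.008]
force: [2.4, -16.4, 0.3]
width: 0.287
grip_force: 60.0
```

```bash
cat >> h.py <<'E'
O=np.array([.579,.2035]);ex=np.array([-.0885,.9961]);ey=np.array([-.9961,-.0885])
def W(a,c,z): return [*(O+a*ex+c*ey),z]
def ris():
    x=st();p=np.array(x['ee_pos'][:2])-O;print('riser',p@ex,p@ey);return x
E
python3 -c "
from h import *
ris()"
```

```text
t 5.83 p [0.6276 0.1455 0.0295] r [ 2.116  2.313 -0.008] q [ 0.17  0.61  1.59 -0.01  0.95  0.08] F [  2.4 -16.4   0.3] w 0.287 g 60.0
riser -0.06207582596962212 -0.04327776042928633
```

Request:
jog_arm(rows=[[1,0.01,-0.11,0,0,0,0],[1,0.01,-0.11,0,0,0,0],[1,0.01,-0.11,0,0,0,0]])

```text
time_s: 6.08
ee_pos: [0.6275, 0.1398, 0.0292]
tool_rot: [-2.124, -2.314, -0.001]
force: [0.6, 0.4, -1.8]
width: 0.29
grip_force: 59.8
```

```bash
python3 -c "
from h import *
ris()"
```

```text
t 6.08 p [0.6275 0.1398 0.0292] r [-2.124e+00 -2.314e+00 -1.000e-03] q [0.15 0.6  1.59 0.   0.95 0.07] F [ 0.6  0.4 -1.8] w 0.29 g 59.8
riser -0.06774238687361427 -0.04267469314829915
```

Request:
jog_arm(rows=[[1,-0.05,-0.025,0,0,0,0],[1,-0.15,-0.035,0,0,0,0],[1,-0.24,-0.04,0,0,0,0],[1,-0.31,-0.045,0,0,0,0],[1,-0.31,-0.045,0,0,0,0],[1,-0.31,-0.045,0,0,0,0]])

```text
time_s: 6.58
ee_pos: [0.5959, 0.1358, 0.0296]
tool_rot: [-2.122, -2.317, -0.0]
force: [0.0, 1.5, -1.0]
width: 0.285
grip_force: 59.8
```

Request:
jog_arm(rows=[[1,0.01,-0.1,0,0,0,0],[1,0.02,-0.2,0,0,0,0],[1,0.027,-0.3,0,0,0,0],[1,0.027,-0.3,0,0,0,0],[1,0.027,-0.3,0,0,0,0]])

```text
time_s: 7.0
ee_pos: [0.5996, 0.104, 0.0292]
tool_rot: [2.124, 2.314, -0.001]
force: [0.2, -0.4, -1.6]
width: 0.285
grip_force: 59.8
```

```bash
python3 - <<'E'
from h import *
s=snap('side');x=ris()
b=cv2.resize(s['img'][70:200,200:370],None,fx=4.5,fy=4.5,interpolation=cv2.INTER_CUBIC);cv2.imwrite('pics/c6.png',b[:,:,::-1])
E
```

```text
t 7.05 p [0.5996 0.1044 0.0292] r [ 2.124  2.315 -0.   ] q [ 0.1   0.57  1.67 -0.    0.9   0.02] F [-0.9  0.1 -1.8] w 0.287 g 59.8
riser -0.1004885315976924 -0.011717987302340466
```

View pics/c6.png

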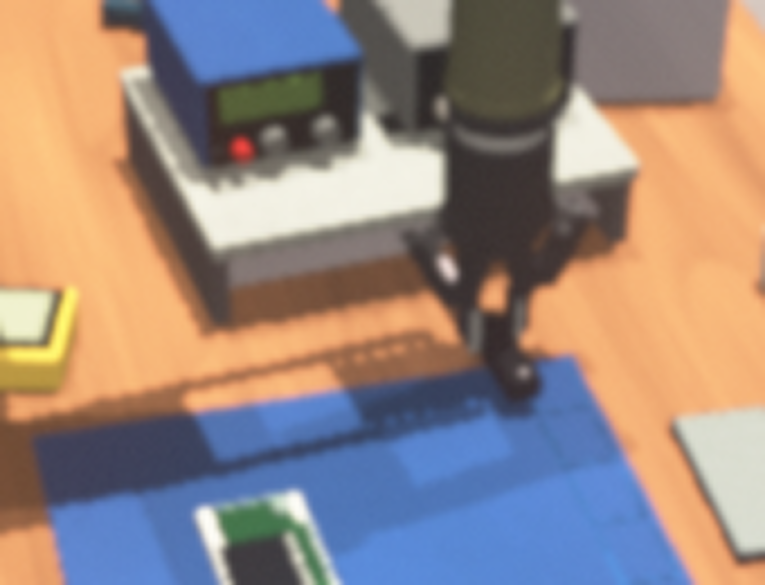

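The side view shows the tray front now peeking farther out, as a grey strip at (230–400, 240–280), so the eye is caught. I'll pull it fully.

Request:
jog_arm(rows=[[1,0.02,-0.2,0,0,0,0],[1,0.035,-0.4,0,0,0,0],[1,0.055,-0.6,0,0,0,0],[1,0.07,-0.8,0,0,0,0],[1,0.087,-0.97,0,0,0,0],[1,0.087,-0.97,0,0,0,0]])

```text
time_s: 7.55
ee_pos: [0.6087, 0.0059, 0.0294]
tool_rot: [2.124, 2.313, -0.0]
force: [-0.4, -0.5, -0.4]
width: 0.287
grip_force: 59.8
```

Request:
jog_arm(rows=[[1,0.02,-0.2,0,0,0,0],[1,0.035,-0.4,0,0,0,0],[1,0.055,-0.6,0,0,0,0],[1,0.07,-0.8,0,0,0,0],[1,0.08,-0.9,0,0,0,0],[1,0.08,-0.93,0,0,0,0],[1,0.08,-0.93,0,0,0,0]])

```text
time_s: 8.13
ee_pos: [0.616, -0.0846, 0.0292]
tool_rot: [-2.123, -2.315, 0.0]
force: [1.0, 0.2, -0.8]
width: 0.284
grip_force: 59.8
```

```bash
python3 -c "
from h import *
ris()"
```

```text
t 8.13 p [ 0.616  -0.0846  0.0292] r [-2.123 -2.315  0.   ] q [-0.2   0.58  1.64 -0.    0.92 -0.29] F [ 1.   0.2 -0.8] w 0.284 g 59.8
riser -0.29027954284096735 -0.011352994265363013
```

Request:
jog_arm(rows=[[1,0.005,-0.05,0,0,0,0],[1,0.008,-0.1,0,0,0,0],[1,0.008,-0.1,0,0,0,0],[1,0.008,-0.1,0,0,0,0]])

```text
time_s: 8.47
ee_pos: [0.6164, -0.0931, 0.0291]
tool_rot: [-2.121, -2.315, -0.001]
force: [0.3, 5.9, -1.4]
width: 0.285
grip_force: 59.7
```

```bash
python3 - <<'E'
from h import *
s=snap('wrist','w3.png');x=ris()
E
```

```text
t 8.52 p [ 0.6164 -0.0932  0.0291] r [-2.121e+00 -2.315e+00 -1.000e-03] q [-0.22  0.58  1.64  0.    0.92 -0.31] F [ 0.3  6.  -2.6] w 0.286 g 59.7
riser -0.2988006909778212 -0.010971750289231768
```

View pics/w3.png

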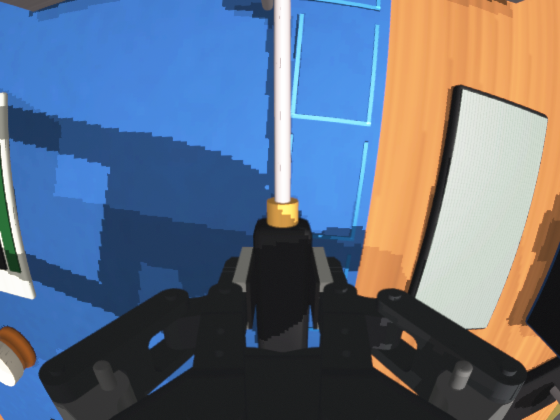

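The wrist view shows the rod with the eye at the top edge (267,3). The force jumped to 6 N at the predicted travel, so the tray is at its stop. Next I unhook and lay the rod on the mat.

Request:
jog_arm(rows=[[1,-0.005,0.05,0,0,0,0],[1,-0.008,0.09,0,0,0,0],[1,-0.008,0.09,0,0,0,0],[1,0.1,0.1,0,0,0,0],[1,0.2,0.11,0,0,0,0],[1,0.32,0.12,0,0,0,0],[1,0.34,0.12,0,0,0,0],[1,0.34,0.12,0,0,0,0]])

```text
time_s: 9.18
ee_pos: [0.6522, -0.0828, 0.0294]
tool_rot: [2.121, 2.315, 0.001]
force: [0.4, 0.8, -1.2]
width: 0.29
grip_force: 59.8
```

Request:
jog_arm(rows=[[1,0.02,-0.2,0,0,0,0],[1,0.04,-0.5,0,0,0,0],[1,0.04,-0.55,0,0,0,0],[1,-0.3,-0.6,0,0,0,0],[1,-0.7,-0.65,0,0,0,0],[1,-0.7,-0.65,0,0,0,0],[1,-0.7,-0.65,-0.05,0,0,0],[1,-0.7,-0.65,-0.115,0,0,0],[1,-0.7,-0.65,-0.115,0,0,0]])

```text
time_s: 9.93
ee_pos: [0.5813, -0.1476, 0.017]
tool_rot: [2.123, 2.316, 0.0]
force: [-0.2, 0.1, -1.8]
width: 0.285
grip_force: 59.8
```

```bash
python3 -c "
from h import *
ris()"
```

```text
t 9.93 p [ 0.5813 -0.1476  0.017 ] r [2.123 2.316 0.   ] q [-0.32  0.58  1.7   0.    0.86 -0.41] F [-0.2  0.1 -1.8] w 0.285 g 59.8
riser -0.34992884439622596 0.028794742582186894
```

Request:
jog_arm(rows=[[1,0,0,-0.02,0,0,0],[1,0,0,-0.02,0,0,0],[0.3,0,0,-0.02,0,0,0],[0.3,0,0,-0.02,0,0,0],[0.3,0,0,-0.02,0,0,0],[0.3,0,0,-0.02,0,0,0],[0.3,0,0,0.3,0,0,0],[0.3,0,0,0.7,0,0,0],[0.3,0,0,1,0,0,0],[0.3,0,0,1,0,0,0]])

```text
time_s: 10.77
ee_pos: [0.5855, -0.1489, 0.1243]
tool_rot: [2.115, 2.308, 0.008]
force: [1.9, -0.9, 0.7]
width: 0.701
grip_force: 0.0
```

Request:
jog_arm(rows=[[0,-0.7,-0.9,0.3,0,0,-0.6],[0,-0.7,-0.9,0.3,0,0,-0.6],[0,-0.7,-0.9,0.3,0,0,-0.6],[0,-0.7,-0.9,0.3,0,0,-0.6],[0,-0.7,-0.9,0.3,0,0,-0.6]])

```text
time_s: 11.18
ee_pos: [0.51, -0.2391, 0.1482]
tool_rot: [2.609, 1.749, 0.001]
force: [0.6, -0.6, -0.7]
width: 1.003
grip_force: 0.0
```

Request:
jog_arm(rows=[[0,0.2,-0.95,0,0,0,-0.9],[0,0.2,-0.95,0,0,0,-0.9],[0,0.2,-0.95,0,0,0,-0.9],[0,0.2,-0.95,0,0,0,-0.9],[0,0.2,-0.95,0,0,0,-0.9],[0,0.2,-0.95,0,0,0,-0.9],[0,0.2,-0.95,0,0,0,-0.9]])

```text
time_s: 11.77
ee_pos: [0.5313, -0.3317, 0.1467]
tool_rot: [-3.05, -0.749, 0.001]
force: [-0.6, 0.3, -0.5]
width: 0.999
grip_force: 0.0
```

```bash
python3 - <<'E'
from h import *
s=snap('wrist','w4.png');t=snap('top')
x=ris();R_=R.from_rotvec(x['tool_rot']).as_matrix();print('tooly deg',np.degrees(np.arctan2(R_[1,1],R_[0,1])))
cv2.imwrite('pics/t4.png',cv2.resize(t['img'][90:270,50:390],None,fx=2.3,fy=2.3,interpolation=cv2.INTER_CUBIC)[:,:,::-1])
np.savez('top4.npz',**t);np.savez('w4.npz',**s)
E
```

```text
t 11.87 p [ 0.5312 -0.3317  0.147 ] r [-3.049e+00 -7.540e-01  1.000e-03] q [-0.63  0.45  1.52  0.    1.17  0.46] F [0.7 0.5 0.5] w 1.003 g 0.0
riser -0.5288527305811468 0.0950181138198694
tooly deg -62.20410928478767
```

View pics/t4.png

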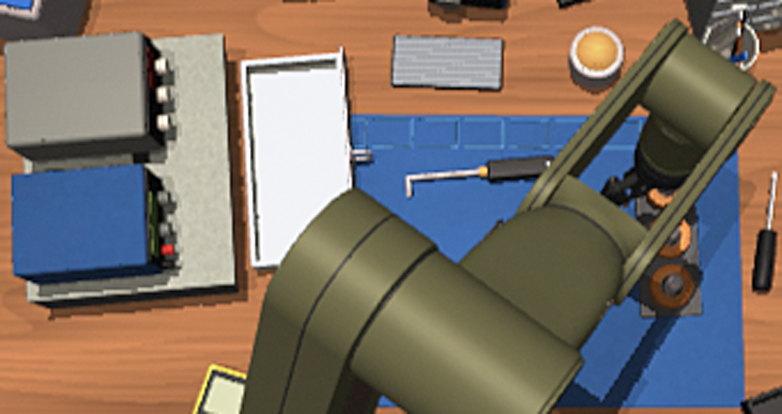

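View pics/w4.png

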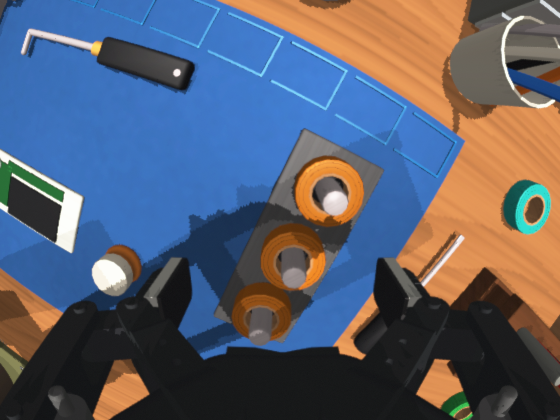

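The top crop shows the tray right out (inner floor about x 255–340, y 70–258), the eye at (362,156) and the hook lying at (410–550, 160–190). The wrist view shows amber rolls at (330,191), (293,258) and (262,312), with post tops at (334,202), (293,272) and (260,325). The turquoise look-alike is at (526,206).

```bash
python3 - <<'E'
from h import *
s=dict(np.load('w4.npz'));t=dict(np.load('top4.npz'))
for p in((334,203),(293,273),(260,326)): print('post',np.round(cast(s,*p,.063,True),4))
hsv=cv2.cvtColor(s['img'],cv2.COLOR_RGB2HSV);m=cv2.inRange(hsv,(8,120,90),(20,255,255))
m[:,:285]=0;m[:140]=0;m[230:]=0;m[:,370:]=0
c=max(cv2.findContours(m,0,2)[0],key=cv2.contourArea);print('far roll',cv2.minEnclosingCircle(c),np.round(cast(s,*cv2.minEnclosingCircle(c)[0],.033,True),4))
for n,p in(('innerTL',W(-.02,-.132,.038)),('innerTR',W(-.14,-.132,.038)),('innerBL',W(-.02,.132,.038)),('eye',W(-.175,0,.038)),('boardTR',W(0,-.165,.076)),('boardBR',W(0,.165,.076))):
    u,v=proj(t,p);print(n,round((u-50)*2.3),round((v-90)*2.3))
E
```

```text
post [ 0.5566 -0.3583  0.063 ]
post [ 0.4951 -0.3587  0.063 ]
post [ 0.438  -0.3587  0.063 ]
far roll ((328.2122802734375, 191.0029296875), 35.73833084106445) [ 0.5577 -0.3576  0.033 ]
innerTL 246 66
innerTR 337 58
innerBL 256 262
eye 370 153
boardTR 223 33
boardBR 235 284
```

Request:
jog_arm(rows=[[0,0.24,-0.26,-0.2,0,0,-0.58],[0,0.24,-0.26,-0.2,0,0,-0.58],[0,0.24,-0.26,-0.2,0,0,-0.58],[0,0.24,-0.26,-0.2,0,0,-0.58],[0,0.24,-0.26,-0.2,0,0,-0.58],[0,0.24,-0.26,-0.2,0,0,-0.58]])

```text
time_s: 12.37
ee_pos: [0.555, -0.358, 0.1275]
tool_rot: [-3.141, -0.046, 0.0]
force: [0.2, 0.4, 0.3]
width: 0.996
grip_force: 0.0
```

```bash
python3 - <<'E'
from h import *
s=snap('wrist');x=ris();R_=R.from_rotvec(x['tool_rot']).as_matrix();print('tooly deg',np.degrees(np.arctan2(R_[1,1],R_[0,1])))
cv2.imwrite('pics/w5.png',s['img'][:,:,::-1])
hsv=cv2.cvtColor(s['img'],cv2.COLOR_RGB2HSV);m=cv2.inRange(hsv,(8,140,70),(20,255,255))
for c in cv2.findContours(m,0,2)[0]:
    if cv2.contourArea(c)>250:
        q,r=cv2.minEnclosingCircle(c);print(np.round(q,1),round(r,1),cv2.contourArea(c),np.round(cast(s,*q,.033,True),4))
E
```

```text
t 12.42 p [ 0.5549 -0.3581  0.1277] r [-3.141 -0.045  0.   ] q [-0.64  0.52  1.46  0.    1.17  0.9 ] F [-0.5  1.   0.2] w 1.001 g 0.0
riser -0.5572757772468092 0.0736609440249143
tooly deg -88.34599389637474
[112.  409.5] 19.8 485.0 [ 0.2881 -0.1519  0.033 ]
[  3.6 384. ] 20.3 420.0 [0.2574 0.069  0.033 ]
[434.5 375.5] 22.6 653.5 [ 0.374  -0.5265  0.033 ]
[284.4 300.9] 54.5 5075.0 [ 0.4779 -0.3612  0.033 ]
[541.  283.5] 60.3 2550.5 [ 0.4818 -0.6336  0.033 ]
[520.5 258.5] 55.9 461.0 [ 0.5134 -0.5881  0.033 ]
[285.5 206.5] 38.3 4347.5 [ 0.5591 -0.3594  0.033 ]
[288.1 107.5] 291.4 59714.5 [ 0.6304 -0.3591  0.033 ]
```

Request:
jog_arm(rows=[[0,0.01,-0.005,-0.4,0,0,0],[0,0.01,-0.005,-0.7,0,0,0],[0,0.01,-0.005,-0.9,0,0,0],[0,0.01,-0.005,-1,0,0,0],[0,0.01,-0.005,-1,0,0,0]])

```text
time_s: 12.83
ee_pos: [0.5542, -0.3577, 0.0253]
tool_rot: [-3.138, -0.041, 0.006]
force: [0.1, 1.7, 0.7]
width: 0.996
grip_force: 0.0
```

Request:
jog_arm(rows=[[0,0,0,-0.085,0,0,0],[0,0,0,-0.085,0,0,0],[1,0,0,-0.085,0,0,0],[1,0,0,-0.085,0,0,0],[1,0,0,-0.085,0,0,0],[1,0,0,-0.085,0,0,0],[1,0,0,-0.085,0,0,0],[1,0,0,-0.085,0,0,0]], force=40)

```text
time_s: 13.5
ee_pos: [0.5566, -0.3596, 0.0212]
tool_rot: [3.14, 0.039, 0.004]
force: [-1.6, 0.4, 5.4]
width: 0.644
grip_force: 42.1
```

Request:
jog_arm(rows=[[1,0,0,0.15,0,0,0],[1,0,0,0.4,0,0,0],[1,0,0,0.6,0,0,0],[1,0,0,0.9,0,0,0],[1,0,0,0.9,0,0,0],[1,0,0,0.9,0,0,0]])

```text
time_s: 14.0
ee_pos: [0.5573, -0.3601, 0.1121]
tool_rot: [3.138, 0.038, 0.007]
force: [0.6, 0.9, -0.7]
width: 0.646
grip_force: 42.6
```

```bash
python3 - <<'E'
from h import *
snap('wrist','w6.png');ris()
E
```

```text
t 14.05 p [ 0.556  -0.3592  0.1102] r [3.14e+00 3.80e-02 2.00e-03] q [-0.64  0.53  1.47 -0.    1.13  0.91] F [ 0.4  0.7 -0.6] w 0.644 g 42.6
riser -0.5584857799242772 0.07266907538268841
```

View pics/w6.png

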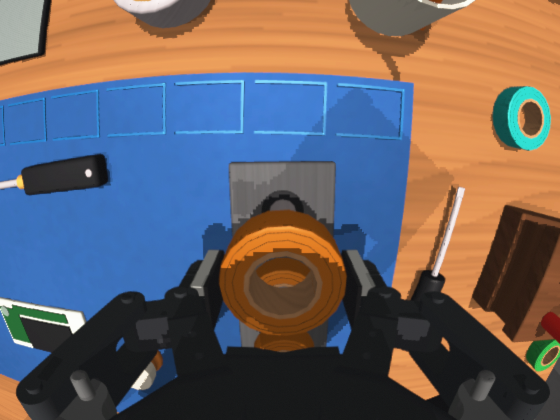

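The wrist view shows the roll held level at (283,280), clear of its post. I'll carry it to the far slot of the tray.

Request:
jog_arm(rows=[[1,0.23,0.98,0,0,0,0.02],[1,0.23,0.98,0,0,0,0.02],[1,0.23,0.98,0,0,0,0.02],[1,0.23,0.98,0,0,0,0.02]])

```text
time_s: 14.38
ee_pos: [0.5777, -0.2559, 0.1073]
tool_rot: [-3.137, -0.068, 0.006]
force: [-0.1, 0.0, -0.2]
width: 0.645
grip_force: 42.7
```

Request:
jog_arm(rows=[[1,0.23,0.98,0,0,0,0.02],[1,0.23,0.98,0,0,0,0.02],[1,0.23,0.98,0,0,0,0.02],[1,0.23,0.98,0,0,0,0.02]])

```text
time_s: 14.72
ee_pos: [0.6013, -0.1593, 0.1078]
tool_rot: [-3.138, -0.093, 0.004]
force: [-0.5, -0.4, -1.2]
width: 0.645
grip_force: 42.7
```

Request:
jog_arm(rows=[[1,0.23,0.98,0,0,0,0.02],[1,0.23,0.98,0,0,0,0.02],[1,0.23,0.98,0,0,0,0.02],[1,0.23,0.98,0,0,0,0.02]])

```text
time_s: 15.05
ee_pos: [0.6249, -0.0623, 0.1081]
tool_rot: [-3.138, -0.117, 0.002]
force: [-0.2, -0.1, 0.3]
width: 0.645
grip_force: 42.8
```

Request:
jog_arm(rows=[[1,0.23,0.98,0,0,0,0.02],[1,0.23,0.98,0,0,0,0.02],[1,0.23,0.98,0,0,0,0.02],[1,0.23,0.98,0,0,0,0.02]])

```text
time_s: 15.38
ee_pos: [0.6485, 0.035, 0.1083]
tool_rot: [-3.138, -0.141, 0.0]
force: [-0.2, -0.2, -0.4]
width: 0.641
grip_force: 42.8
```

Request:
jog_arm(rows=[[1,0.23,0.98,0,0,0,0],[1,0.23,0.98,0,0,0,0],[1,0.23,0.98,0,0,0,0],[1,0.23,0.98,0,0,0,0],[1,0.23,0.98,0,0,0,0],[1,0.23,0.98,0,0,0,0]])

```text
time_s: 15.88
ee_pos: [0.6702, 0.1286, 0.1086]
tool_rot: [3.137, 0.136, -0.003]
force: [0.3, 0.2, -0.3]
width: 0.644
grip_force: 42.8
```

```bash
python3 - <<'E'
from h import *
snap('wrist','w7.png');x=ris();R_=R.from_rotvec(x['tool_rot']).as_matrix();print('tooly deg',np.degrees(np.arctan2(R_[1,1],R_[0,1])))
E
```

```text
t 15.93 p [0.6702 0.1285 0.1088] r [ 3.137e+00  1.340e-01 -2.000e-03] q [ 0.13  0.56  1.42 -0.    1.16  1.61] F [-0.4 -0.5  0.6] w 0.642 g 42.8
riser -0.08282794445373785 -0.08423451315600741
tooly deg -85.09400281698797
```

View pics/w7.png

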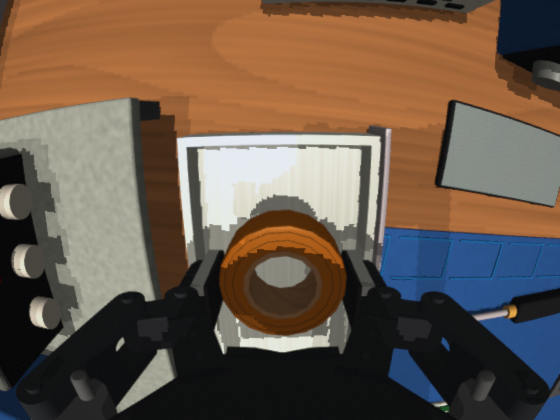

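The wrist view shows the roll centred over the tray: wall bases at columns 205 and 360, grip at 283. I'll lower and release it.

Request:
jog_arm(rows=[[1,0,0.0,-0.3,0,0,0],[1,0,0.0,-0.6,0,0,0],[1,0,0.0,-0.8,0,0,0],[1,0,0.0,-0.87,0,0,0],[1,0,0.0,-0.87,0,0,0],[1,0,0.0,-0.87,0,0,0]])

```text
time_s: 16.43
ee_pos: [0.6708, 0.1292, 0.0226]
tool_rot: [3.138, 0.134, -0.0]
force: [0.9, 1.0, -0.9]
width: 0.644
grip_force: 42.8
```

Request:
jog_arm(rows=[[0.18,0,0.0,0,0,0,0],[0.18,0,0.0,0,0,0,0],[0.18,0,0.0,0,0,0,0],[0.18,0,0.0,0,0,0,0],[0.18,0,0.0,0.3,0,0,0],[0.18,0,0.0,0.6,0,0,0],[0.18,0,0.0,0.9,0,0,0],[0.18,0,0.0,0.9,0,0,0]])

```text
time_s: 17.1
ee_pos: [0.6753, 0.1318, 0.1195]
tool_rot: [-3.137, -0.137, -0.019]
force: [1.1, 0.9, 0.9]
width: 0.821
grip_force: 0.0
```

```bash
python3 - <<'E'
from h import *
s=snap('wrist');ris()
hsv=cv2.cvtColor(s['img'],cv2.COLOR_RGB2HSV);m=cv2.inRange(hsv,(8,140,70),(20,255,255));m[:,:200]=0;m[:,365:]=0;m[:140]=0;m[370:]=0
for c in cv2.findContours(m,0,2)[0]:
    if cv2.contourArea(c)>250:
        q,r=cv2.minEnclosingCircle(c);p=cast(s,*q,.032,True);print(np.round(q,1),round(r,1),np.round(p,4),'ris',(p[:2]-O)@ex,(p[:2]-O)@ey)
E
```

```text
t 17.15 p [0.674  0.1316 0.117 ] r [-3.138 -0.137 -0.014] q [ 0.13  0.55  1.41 -0.    1.16  1.61] F [-0.2  0.2  0.7] w 0.821 g 0.0
riser -0.08003701952291808 -0.08825429683942244
[285.  218.2] 38.5 [0.6739 0.1305 0.032 ] ris -0.0811121480873869 -0.08805212852896269
```

Request:
jog_arm(rows=[[0,-0.366,-0.98,0,0,0,-0.015],[0,-0.366,-0.98,0,0,0,-0.015],[0,-0.366,-0.98,0,0,0,-0.015],[0,-0.366,-0.98,0,0,0,-0.015]])

```text
time_s: 17.48
ee_pos: [0.6309, 0.0289, 0.1111]
tool_rot: [3.138, 0.114, -0.007]
force: [-0.2, 0.2, -1.1]
width: 1.0
grip_force: 0.0
```

Request:
jog_arm(rows=[[0,-0.366,-0.98,0,0,0,-0.015],[0,-0.366,-0.98,0,0,0,-0.015],[0,-0.366,-0.98,0,0,0,-0.015],[0,-0.366,-0.98,0,0,0,-0.015]])

```text
time_s: 17.82
ee_pos: [0.5953, -0.0683, 0.1113]
tool_rot: [3.139, 0.095, -0.005]
force: [0.3, 0.8, -0.1]
width: 1.001
grip_force: 0.0
```

Request:
jog_arm(rows=[[0,-0.366,-0.98,0,0,0,-0.015],[0,-0.366,-0.98,0,0,0,-0.015],[0,-0.366,-0.98,0,0,0,-0.015],[0,-0.366,-0.98,0,0,0,-0.015]])

```text
time_s: 18.15
ee_pos: [0.5598, -0.1658, 0.1116]
tool_rot: [3.14, 0.077, -0.002]
force: [-0.7, 0.2, -0.1]
width: 0.995
grip_force: 0.0
```

Request:
jog_arm(rows=[[0,-0.366,-0.98,0,0,0,-0.015],[0,-0.366,-0.98,0,0,0,-0.015],[0,-0.366,-0.98,0,0,0,-0.015],[0,-0.366,-0.98,0,0,0,-0.015]])

```text
time_s: 18.48
ee_pos: [0.5242, -0.2638, 0.1118]
tool_rot: [3.14, 0.058, 0.0]
force: [-0.7, 0.5, 0.5]
width: 0.997
grip_force: 0.0
```

Request:
jog_arm(rows=[[0,-0.366,-0.98,0,0,0,-0.015],[0,-0.366,-0.98,0,0,0,-0.015],[0,-0.366,-0.98,0,0,0,-0.015],[0,-0.366,-0.98,0,0,0,-0.015],[0,-0.366,-0.98,0,0,0,-0.015],[0,-0.366,-0.98,0,0,0,-0.015]])

```text
time_s: 18.98
ee_pos: [0.4885, -0.3571, 0.1118]
tool_rot: [-3.139, -0.045, 0.0]
force: [-0.2, 0.4, 0.1]
width: 0.997
grip_force: 0.0
```

```bash
cat > rl.py <<'E'
from h import *
s=snap('wrist');x=ris();R_=R.from_rotvec(x['tool_rot']).as_matrix();print('tooly deg',np.degrees(np.arctan2(R_[1,1],R_[0,1])))
hsv=cv2.cvtColor(s['img'],cv2.COLOR_RGB2HSV);m=cv2.inRange(hsv,(8,140,70),(20,255,255));m[:,:200]=0;m[:,365:]=0;m[:140]=0;m[370:]=0
for c in cv2.findContours(m,0,2)[0]:
    if cv2.contourArea(c)>250:
        q,r=cv2.minEnclosingCircle(c);p=cast(s,*q,.032,True);print(np.round(q,1),round(r,1),np.round(p,4),'ris',(p[:2]-O)@ex,(p[:2]-O)@ey)
E
python3 rl.py
```

```text
t 19.03 p [ 0.4885 -0.3569  0.1119] r [-3.14e+00 -4.70e-02  1.00e-03] q [-0.7   0.47  1.6   0.    1.07  0.84] F [ 0.4 -0.7 -0.2] w 1.005 g 0.0
riser -0.5501916313961035 0.13971582626374093
tooly deg -88.29854566663367
[289.8 290.8] 37.2 [ 0.4304 -0.3636  0.032 ] ris -0.5516950032322311 0.1981956914439113
[290.3 212. ] 40.8 [ 0.4931 -0.3616  0.032 ] ris -0.5552623388844813 0.13559255041890264
```

Request:
jog_arm(rows=[[0,0.02,-0.035,-0.3,0,0,0],[0,0.02,-0.035,-0.6,0,0,0],[0,0.02,-0.035,-0.8,0,0,0],[0,0.02,-0.035,-0.895,0,0,0],[0,0.02,-0.035,-0.895,0,0,0]])

```text
time_s: 19.45
ee_pos: [0.4889, -0.3596, 0.0204]
tool_rot: [-3.137, -0.047, 0.006]
force: [-0.2, -0.2, -0.1]
width: 1.0
grip_force: 0.0
```

Request:
jog_arm(rows=[[1,0,0,0,0,0,0],[1,0,0,0,0,0,0],[1,0,0,0,0,0,0],[1,0,0,0,0,0,0],[1,0,0,0,0,0,0],[1,0,0,0,0,0,0]], force=40)

```text
time_s: 19.95
ee_pos: [0.4911, -0.3633, 0.0248]
tool_rot: [3.139, 0.044, 0.005]
force: [0.6, 2.4, 6.8]
width: 0.631
grip_force: 42.6
```

Request:
jog_arm(rows=[[1,0,0,0.15,0,0,0],[1,0,0,0.4,0,0,0],[1,0,0,0.6,0,0,0],[1,0,0,0.9,0,0,0],[1,0,0,0.9,0,0,0],[1,0,0,0.9,0,0,0]])

```text
time_s: 20.45
ee_pos: [0.491, -0.3638, 0.1155]
tool_rot: [3.137, 0.044, 0.007]
force: [0.1, 0.8, -1.6]
width: 0.629
grip_force: 42.5
```

```bash
python3 rl.py
```

```text
t 20.5 p [ 0.49   -0.3628  0.1138] r [3.14e+00 4.40e-02 2.00e-03] q [-0.71  0.47  1.59 -0.    1.08  0.84] F [ 1.   0.1 -1.2] w 0.628 g 42.4
riser -0.5562306576423156 0.13881647628810992
tooly deg -88.39145860602645
[282.4 271.1] 63.1 [ 0.4483 -0.3646  0.032 ] ris -0.5543359510473268 0.18043683266502844
```

Request:
jog_arm(rows=[[1,0.192,0.975,0,0,0,0.016],[1,0.192,0.975,0,0,0,0.016],[1,0.192,0.975,0,0,0,0.016],[1,0.192,0.975,0,0,0,0.016]])

```text
time_s: 20.83
ee_pos: [0.5074, -0.2603, 0.111]
tool_rot: [-3.136, -0.069, 0.007]
force: [-0.3, -0.4, -1.4]
width: 0.634
grip_force: 42.5
```

Request:
jog_arm(rows=[[1,0.192,0.975,0,0,0,0.016],[1,0.192,0.975,0,0,0,0.016],[1,0.192,0.975,0,0,0,0.016],[1,0.192,0.975,0,0,0,0.016]])

```text
time_s: 21.17
ee_pos: [0.5274, -0.1644, 0.1115]
tool_rot: [-3.138, -0.089, 0.004]
force: [-0.6, -0.9, -0.3]
width: 0.628
grip_force: 42.6
```

Request:
jog_arm(rows=[[1,0.192,0.975,0,0,0,0.016],[1,0.192,0.975,0,0,0,0.016],[1,0.192,0.975,0,0,0,0.016],[1,0.192,0.975,0,0,0,0.016]])

```text
time_s: 21.5
ee_pos: [0.5476, -0.0681, 0.112]
tool_rot: [-3.139, -0.108, 0.002]
force: [-0.2, -0.4, -0.7]
width: 0.627
grip_force: 42.7
```

Request:
jog_arm(rows=[[1,0.192,0.975,0,0,0,0.016],[1,0.192,0.975,0,0,0,0.016],[1,0.192,0.975,0,0,0,0.016],[1,0.192,0.975,0,0,0,0.016]])

```text
time_s: 21.83
ee_pos: [0.5676, 0.0287, 0.1122]
tool_rot: [-3.139, -0.127, -0.0]
force: [0.8, -0.2, 0.1]
width: 0.627
grip_force: 42.7
```

Request:
jog_arm(rows=[[1,0.192,0.975,0,0,0,0.016],[1,0.192,0.975,0,0,0,0.016],[1,0.192,0.975,0,0,0,0.016],[1,0.192,0.975,0,0,0,0.016],[1,0.192,0.975,0,0,0,0.016],[1,0.192,0.975,0,0,0,0.016]])

```text
time_s: 22.33
ee_pos: [0.5854, 0.1225, 0.1122]
tool_rot: [3.137, 0.141, -0.002]
force: [-0.3, -0.9, -0.5]
width: 0.628
grip_force: 42.7
```

```bash
python3 rl.py
```

```text
t 22.38 p [0.5854 0.1225 0.1123] r [ 3.137e+00  1.400e-01 -2.000e-03] q [ 0.14  0.46  1.62 -0.    1.07  1.62] F [-0.  -0.9  0.1] w 0.628 g 42.7
riser -0.08125127731734359 0.0008250522645691564
tooly deg -84.87444878360618
[282. 271.] 62.6 [0.5441 0.1197 0.032 ] ris -0.08041813515955769 0.04219689135414657
```

Request:
jog_arm(rows=[[1,0,0.0,-0.3,0,0,0],[1,0,0.0,-0.6,0,0,0],[1,0,0.0,-0.8,0,0,0],[1,0,0.0,-0.88,0,0,0],[1,0,0.0,-0.88,0,0,0],[1,0,0.0,-0.88,0,0,0]])

```text
time_s: 22.88
ee_pos: [0.5858, 0.1234, 0.0249]
tool_rot: [3.138, 0.14, -0.001]
force: [-0.3, -0.0, -0.2]
width: 0.628
grip_force: 42.5
```

Request:
jog_arm(rows=[[0.18,0,0.0,0,0,0,0],[0.18,0,0.0,0,0,0,0],[0.18,0,0.0,0,0,0,0],[0.18,0,0.0,0,0,0,0],[0.18,0,0.0,0.3,0,0,0],[0.18,0,0.0,0.6,0,0,0],[0.18,0,0.0,0.9,0,0,0],[0.18,0,0.0,0.9,0,0,0],[0.18,0,0.0,0.9,0,0,0]])

```text
time_s: 23.63
ee_pos: [0.5875, 0.1254, 0.1174]
tool_rot: [-3.138, -0.144, -0.009]
force: [0.7, 0.7, -0.3]
width: 0.825
grip_force: 0.0
```

```bash
python3 rl.py
```

```text
t 23.68 p [0.5861 0.1251 0.1157] r [-3.138e+00 -1.430e-01 -3.000e-03] q [ 0.14  0.45  1.61 -0.    1.07  1.62] F [-0.4  0.4 -0.9] w 0.82 g 0.0
riser -0.07868905169792932 -0.0001397702341275876
tooly deg -84.7689455272992
[284.7 215.8] 39.0 [0.5881 0.1245 0.032 ] ris -0.07949492777779843 -0.002077284249334692
```

Request:
jog_arm(rows=[[0,-0.32,-0.975,0,0,0,-0.015],[0,-0.32,-0.975,0,0,0,-0.015],[0,-0.32,-0.975,0,0,0,-0.015],[0,-0.32,-0.975,0,0,0,-0.015]])

```text
time_s: 24.02
ee_pos: [0.5502, 0.0242, 0.1129]
tool_rot: [3.138, 0.12, -0.009]
force: [-0.2, 1.4, 0.2]
width: 1.001
grip_force: 0.0
```

Request:
jog_arm(rows=[[0,-0.32,-0.975,0,0,0,-0.015],[0,-0.32,-0.975,0,0,0,-0.015],[0,-0.32,-0.975,0,0,0,-0.015],[0,-0.32,-0.975,0,0,0,-0.015]])

```text
time_s: 24.35
ee_pos: [0.5197, -0.0725, 0.1135]
tool_rot: [3.14, 0.101, -0.006]
force: [0.3, 0.6, 0.0]
width: 1.002
grip_force: 0.0
```

Request:
jog_arm(rows=[[0,-0.32,-0.975,0,0,0,-0.015],[0,-0.32,-0.975,0,0,0,-0.015],[0,-0.32,-0.975,0,0,0,-0.015],[0,-0.32,-0.975,0,0,0,-0.015]])

```text
time_s: 24.68
ee_pos: [0.4891, -0.1696, 0.1139]
tool_rot: [3.14, 0.083, -0.002]
force: [-0.1, 0.1, -0.3]
width: 1.0
grip_force: 0.0
```

Request:
jog_arm(rows=[[0,-0.32,-0.975,0,0,0,-0.015],[0,-0.32,-0.975,0,0,0,-0.015],[0,-0.32,-0.975,0,0,0,-0.015],[0,-0.32,-0.975,0,0,0,-0.015]])

```text
time_s: 25.02
ee_pos: [0.4581, -0.2672, 0.1142]
tool_rot: [3.14, 0.065, 0.0]
force: [0.4, 0.2, -0.2]
width: 0.997
grip_force: 0.0
```

Request:
jog_arm(rows=[[0,-0.32,-0.975,0,0,0,-0.015],[0,-0.32,-0.975,0,0,0,-0.015],[0,-0.32,-0.975,0,0,0,-0.015],[0,-0.32,-0.975,0,0,0,-0.015],[0,-0.32,-0.975,0,0,0,-0.015],[0,-0.32,-0.975,0,0,0,-0.015]])

```text
time_s: 25.52
ee_pos: [0.4263, -0.3602, 0.1141]
tool_rot: [-3.139, -0.052, 0.001]
force: [0.4, 0.1, 0.4]
width: 1.002
grip_force: 0.0
```

```bash
python3 rl.py
```

```text
t 25.57 p [ 0.4263 -0.36    0.1142] r [-3.139e+00 -5.300e-02  1.000e-03] q [-0.78  0.41  1.7   0.    1.03  0.76] F [ 1.  -0.   0.4] w 1.004 g 0.0
riser -0.5478342488827597 0.20199422654047425
tooly deg -88.07267175954401
[288.8 215.8] 40.3 [ 0.4273 -0.3637  0.032 ] ris -0.5515680660346327 0.20130332806722176
```

Request:
jog_arm(rows=[[0,-0.01,-0.03,-0.3,0,0,0],[0,-0.01,-0.03,-0.6,0,0,0],[0,-0.01,-0.03,-0.8,0,0,0],[0,-0.01,-0.03,-0.91,0,0,0],[0,-0.01,-0.03,-0.91,0,0,0]])

```text
time_s: 25.98
ee_pos: [0.4238, -0.3625, 0.0214]
tool_rot: [-3.137, -0.053, 0.006]
force: [0.3, -0.2, -0.4]
width: 0.998
grip_force: 0.0
```

Request:
jog_arm(rows=[[1,0,0,0,0,0,0],[1,0,0,0,0,0,0],[1,0,0,0,0,0,0],[1,0,0,0,0,0,0],[1,0,0,0,0,0,0],[1,0,0,0,0,0,0]], force=40)

```text
time_s: 26.48
ee_pos: [0.4259, -0.3663, 0.0255]
tool_rot: [3.139, 0.05, 0.004]
force: [0.9, 1.0, 6.4]
width: 0.628
grip_force: 42.8
```

Request:
jog_arm(rows=[[1,0,0,0.15,0,0,0],[1,0,0,0.4,0,0,0],[1,0,0,0.6,0,0,0],[1,0,0,0.9,0,0,0],[1,0,0,0.9,0,0,0],[1,0,0,0.9,0,0,0]])

```text
time_s: 26.98
ee_pos: [0.4259, -0.3668, 0.1161]
tool_rot: [3.137, 0.05, 0.006]
force: [-0.7, 0.6, -0.3]
width: 0.624
grip_force: 42.5
```

```bash
python3 rl.py
```

```text
t 27.03 p [ 0.4249 -0.3658  0.1146] r [3.14e+00 5.00e-02 2.00e-03] q [-0.79  0.41  1.7  -0.    1.03  0.75] F [-0.  -0.3 -0.8] w 0.627 g 42.5
riser -0.5534239035731469 0.20392870371216326
tooly deg -88.16932635663171
[282.4 271.7] 62.5 [ 0.3822 -0.3678  0.032 ] ris -0.5516746211603939 0.2465573946990563
```

Request:
jog_arm(rows=[[1,0.153,0.966,0,0,0,0.014],[1,0.153,0.966,0,0,0,0.014],[1,0.153,0.966,0,0,0,0.014],[1,0.153,0.966,0,0,0,0.014]])

```text
time_s: 27.37
ee_pos: [0.4381, -0.2643, 0.1122]
tool_rot: [-3.136, -0.073, 0.007]
force: [0.5, 0.1, -1.1]
width: 0.628
grip_force: 42.6
```

Request:
jog_arm(rows=[[1,0.153,0.966,0,0,0,0.014],[1,0.153,0.966,0,0,0,0.014],[1,0.153,0.966,0,0,0,0.014],[1,0.153,0.966,0,0,0,0.014]])

```text
time_s: 27.7
ee_pos: [0.4545, -0.1696, 0.1128]
tool_rot: [-3.138, -0.09, 0.004]
force: [-0.5, -1.5, -1.4]
width: 0.628
grip_force: 42.6
```

Request:
jog_arm(rows=[[1,0.153,0.966,0,0,0,0.014],[1,0.153,0.966,0,0,0,0.014],[1,0.153,0.966,0,0,0,0.014],[1,0.153,0.966,0,0,0,0.014]])

```text
time_s: 28.03
ee_pos: [0.4709, -0.0743, 0.1132]
tool_rot: [-3.139, -0.107, 0.001]
force: [1.1, -0.2, -1.1]
width: 0.625
grip_force: 42.7
```

Request:
jog_arm(rows=[[1,0.153,0.966,0,0,0,0.014],[1,0.153,0.966,0,0,0,0.014],[1,0.153,0.966,0,0,0,0.014],[1,0.153,0.966,0,0,0,0.014]])

```text
time_s: 28.37
ee_pos: [0.4873, 0.0217, 0.1135]
tool_rot: [3.139, 0.124, 0.001]
force: [0.4, 0.6, -2.0]
width: 0.625
grip_force: 42.8
```

Request:
jog_arm(rows=[[1,0.153,0.966,0,0,0,0.014],[1,0.153,0.966,0,0,0,0.014],[1,0.153,0.966,0,0,0,0.014],[1,0.153,0.966,0,0,0,0.014],[1,0.153,0.966,0,0,0,0.014],[1,0.153,0.966,0,0,0,0.014]])

```text
time_s: 28.87
ee_pos: [0.5012, 0.1154, 0.1133]
tool_rot: [3.137, 0.136, -0.002]
force: [0.8, -0.4, -1.3]
width: 0.628
grip_force: 42.8
```

```bash
python3 rl.py
```

```text
t 28.92 p [0.5011 0.1154 0.1134] r [ 3.138e+00  1.340e-01 -2.000e-03] q [ 0.14  0.36  1.8  -0.    0.99  1.63] F [-0.  -1.1 -1. ] w 0.629 g 42.8
riser -0.08088592406896691 0.08538721866238029
tooly deg -85.09273608461598
[271.  287.5] 80.6 [0.4443 0.1198 0.032 ] ris -0.07147848117799581 0.14158391798982473
```

Request:
jog_arm(rows=[[1,0,0.0,-0.3,0,0,0],[1,0,0.0,-0.6,0,0,0],[1,0,0.0,-0.8,0,0,0],[1,0,0.0,-0.88,0,0,0],[1,0,0.0,-0.88,0,0,0],[1,0,0.0,-0.88,0,0,0]])

```text
time_s: 29.42
ee_pos: [0.5014, 0.1162, 0.0258]
tool_rot: [3.138, 0.135, -0.001]
force: [-0.0, 0.1, -0.3]
width: 0.626
grip_force: 43.9
```

Request:
jog_arm(rows=[[0.18,0,0.0,0,0,0,0],[0.18,0,0.0,0,0,0,0],[0.18,0,0.0,0,0,0,0],[0.18,0,0.0,0,0,0,0],[0.18,0,0.0,0.3,0,0,0],[0.18,0,0.0,0.6,0,0,0],[0.18,0,0.0,0.9,0,0,0],[0.18,0,0.0,0.9,0,0,0],[0.18,0,0.0,0.9,0,0,0]])

```text
time_s: 30.17
ee_pos: [0.5029, 0.1178, 0.1179]
tool_rot: [-3.138, -0.137, -0.008]
force: [0.2, 0.5, 0.5]
width: 0.822
grip_force: 0.0
```

Request:
jog_arm(rows=[[0.3,0.25,-0.86,0.3,0,0,0.68],[0.3,0.25,-0.86,0.3,0,0,0.68],[0.3,0.25,-0.86,0.3,0,0,0.68],[0.3,0.25,-0.86,0.3,0,0,0.68],[0.3,0.25,-0.86,0.3,0,0,0.68],[0.3,0.25,-0.86,0.3,0,0,0.68]])

```text
time_s: 30.67
ee_pos: [0.5253, 0.031, 0.1445]
tool_rot: [-2.99, -0.96, 0.004]
force: [0.5, -0.2, 1.0]
width: 0.7
grip_force: 0.0
```

Request:
jog_arm(rows=[[0.3,0.25,-0.86,0.3,0,0,0.68],[0.3,0.25,-0.86,0.3,0,0,0.68],[0.3,0.25,-0.86,0.3,0,0,0.68],[0.3,0.25,-0.86,0.3,0,0,0.68],[0.3,0.25,-0.86,0.3,0,0,0.68],[0.3,0.25,-0.86,0.3,0,0,0.68]])

```text
time_s: 31.17
ee_pos: [0.5505, -0.0546, 0.1746]
tool_rot: [-2.631, -1.713, 0.003]
force: [-0.7, 0.3, -0.2]
width: 0.702
grip_force: 0.0
```

Request:
jog_arm(rows=[[0.3,0.25,-0.91,0.3,0,0,0.63],[0.3,0.25,-0.91,0.3,0,0,0.63],[0.3,0.25,-0.91,0.3,0,0,0.63],[0.3,0.25,-0.91,0.3,0,0,0.63],[0.3,0.25,-0.91,0.3,0,0,0.63],[0.3,0.25,-0.91,0.3,0,0,0.63],[0.3,0.25,-0.91,0.3,0,0,0.63]])

```text
time_s: 31.75
ee_pos: [0.5754, -0.1444, 0.2048]
tool_rot: [-2.134, -2.303, 0.001]
force: [-0.5, -0.6, -0.8]
width: 0.699
grip_force: 0.0
```

```bash
python3 - <<'E'
from h import *
s=snap('wrist','w8.png');np.savez('w8.npz',**s)
x=ris();R_=R.from_rotvec(x['tool_rot']).as_matrix();print('tooly deg',np.degrees(np.arctan2(R_[1,1],R_[0,1])))
E
```

```text
t 31.8 p [ 0.5755 -0.1444  0.205 ] r [-2.133e+00 -2.304e+00  1.000e-03] q [-0.32  0.36  1.52  0.    1.27 -0.39] F [-0.4  0.4  0.2] w 0.703 g 0.0
riser -0.34619832665098543 0.03426826530911204
tooly deg 4.419868595081734
```

View pics/w8.png

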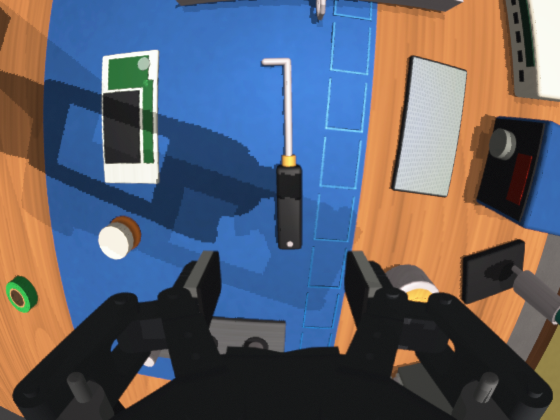

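The wrist view shows the hook where I left it: handle end at (289,248), ring at (289,160), prong corner at (289,60). The stand is empty. That was my 16th picture and the limit was 14, so I've gone over and will view no more. From here I work from numbers only.

```bash
python3 - <<'E'
from h import *
s=dict(np.load('w8.npz'))
b=cast(s,289,248,.013,True);c=cast(s,289,60,.014,True);c2=cast(s,289,155,.013,True)
d=(c-b)[:2];print(b,c,np.degrees(np.arctan2(d[1],d[0])),np.linalg.norm(d));u=d/np.linalg.norm(d)
o=(b[:2]+.045*u+c[:2]-.150*u)/2;print('origin',o,'grip',o+.0245*u)
E
```

```text
[ 0.58748771 -0.21431685  0.013     ] [ 0.5719079  -0.01831615  0.014     ] 94.54480254762177 0.19661893905566594
origin [ 0.58385783 -0.16865142] grip [ 0.58191648 -0.14422846]
```

Request:
jog_arm(rows=[[0.3,0.064,0,-0.95,0,0,0],[0.3,0.064,0,-0.95,0,0,0],[0.3,0.064,0,-0.95,0,0,0],[0.3,0.064,0,-0.95,0,0,0]])

```text
time_s: 32.13
ee_pos: [0.5791, -0.1434, 0.1063]
tool_rot: [-2.127, -2.3, 0.006]
force: [-0.8, -0.5, 0.2]
width: 0.7
grip_force: 0.0
```

Request:
jog_arm(rows=[[0.3,0,0,-0.4,0,0,0],[0.3,0,0,-0.7,0,0,0],[0.3,0,0,-0.94,0,0,0],[0.3,0,0,-0.94,0,0,0]])

```text
time_s: 32.47
ee_pos: [0.5799, -0.144, 0.0135]
tool_rot: [-2.128, -2.302, 0.005]
force: [-0.8, 0.2, 0.2]
width: 0.7
grip_force: 0.0
```

Request:
jog_arm(rows=[[1,0,0,0,0,0,0],[1,0,0,0,0,0,0],[1,0,0,0,0,0,0],[1,0,0,0,0,0,0],[1,0,0,0,0,0,0],[1,0,0,0,0,0,0],[1,0,0,0,0,0,0]], force=60)

```text
time_s: 33.05
ee_pos: [0.5847, -0.146, 0.0195]
tool_rot: [2.129, 2.304, 0.004]
force: [0.6, 0.3, 7.5]
width: 0.284
grip_force: 61.1
```

Request:
jog_arm(rows=[[1,0,0,0.08,0,0,0.01],[1,0,0,0.13,0,0,0.01],[1,0,0,0.13,0,0,0.01],[1,0,0,0.13,0,0,0.01]])

```text
time_s: 33.38
ee_pos: [0.5831, -0.1456, 0.0306]
tool_rot: [2.122, 2.315, 0.001]
force: [0.4, 0.2, -2.1]
width: 0.286
grip_force: 60.1
```

```bash
python3 - <<'E'
from h import *
x=ris();R_=R.from_rotvec(x['tool_rot']).as_matrix();print('tooly deg',np.degrees(np.arctan2(R_[1,1],R_[0,1])))
E
```

```text
t 33.38 p [ 0.5831 -0.1456  0.0306] r [2.122e+00 2.315e+00 1.000e-03] q [-0.32  0.56  1.69 -0.    0.89 -0.4 ] F [ 0.4  0.2 -2.1] w 0.286 g 60.1
riser -0.3481401853591989 0.02681811661640947
tooly deg 4.9914117265582245
```

Request:
jog_arm(rows=[[1,0.3,0.03,0,0,0,0],[1,0.69,0.06,0,0,0,0],[1,0.69,0.06,0,0,0,0],[1,0.69,0.06,0,0,0,0]])

```text
time_s: 33.72
ee_pos: [0.6544, -0.1396, 0.0296]
tool_rot: [2.12, 2.315, 0.002]
force: [-0.9, 0.8, -1.6]
width: 0.283
grip_force: 60.1
```

Request:
jog_arm(rows=[[1,-0.02,0.25,0,0,0,0],[1,-0.045,0.5,0,0,0,0],[1,-0.055,0.6,0,0,0,0],[1,-0.062,0.7,0,0,0,0],[1,-0.07,0.8,0,0,0,0],[1,-0.08,0.9,0,0,0,0],[1,-0.08,0.9,0,0,0,0]])

```text
time_s: 34.3
ee_pos: [0.643, -0.0478, 0.0297]
tool_rot: [-2.121, -2.315, -0.001]
force: [0.2, -0.1, -1.3]
width: 0.287
grip_force: 60.1
```

Request:
jog_arm(rows=[[1,-0.01,0.1,0,0,0,0],[1,-0.02,0.2,0,0,0,0],[1,-0.03,0.35,0,0,0,0],[1,-0.045,0.5,0,0,0,0],[1,-0.06,0.65,0,0,0,0],[1,-0.07,0.8,0,0,0,0],[1,-0.08,0.9,0,0,0,0],[1,-0.08,0.9,0,0,0,0]])

```text
time_s: 34.97
ee_pos: [0.6352, 0.0441, 0.0298]
tool_rot: [-2.119, -2.317, -0.002]
force: [-0.3, -0.9, -1.0]
width: 0.285
grip_force: 60.1
```

```bash
python3 -c "
from h import *
ris()"
```

```text
t 34.97 p [0.6352 0.0441 0.0298] r [-2.119e+00 -2.317e+00 -2.000e-03] q [ 0.    0.6   1.6   0.    0.94 -0.09] F [-0.3 -0.9 -1. ] w 0.285 g 60.1
riser -0.16378851024236132 -0.041915942837967624
```

Request:
jog_arm(rows=[[1,-0.01,0.1,0,0,0,0],[1,-0.02,0.25,0,0,0,0],[1,-0.035,0.4,0,0,0,0],[1,-0.05,0.55,0,0,0,0],[1,-0.06,0.7,0,0,0,0],[1,-0.075,0.85,0,0,0,0],[1,-0.08,0.93,0,0,0,0],[1,-0.08,0.93,0,0,0,0]])

```text
time_s: 35.63
ee_pos: [0.6275, 0.1366, 0.0298]
tool_rot: [-2.12, -2.317, -0.002]
force: [0.0, 0.4, -1.8]
width: 0.286
grip_force: 60.1
```

Request:
jog_arm(rows=[[1,0,0.03,0,0,0,0],[1,-0.01,0.06,0,0,0,0],[1,-0.01,0.09,0,0,0,0],[1,-0.01,0.09,0,0,0,0],[1,-0.01,0.09,0,0,0,0]])

```text
time_s: 36.05
ee_pos: [0.6267, 0.1424, 0.0298]
tool_rot: [-2.123, -2.315, -0.0]
force: [0.5, 0.0, -1.6]
width: 0.285
grip_force: 60.1
```

```bash
python3 -c "
from h import *
ris()"
```

```text
t 36.05 p [0.6267 0.1424 0.0298] r [-2.123 -2.315 -0.   ] q [0.16 0.6  1.59 0.   0.95 0.07] F [ 0.5  0.  -1.6] w 0.285 g 60.1
riser -0.06504304671313456 -0.042097109055705816
```

Request:
jog_arm(rows=[[1,0,0.03,0,0,0,0],[1,-0.005,0.05,0,0,0,0],[1,-0.005,0.06,0,0,0,0],[1,-0.005,0.06,0,0,0,0]])

```text
time_s: 36.38
ee_pos: [0.6265, 0.1468, 0.0299]
tool_rot: [2.12, 2.315, -0.003]
force: [0.1, -6.7, -1.7]
width: 0.282
grip_force: 60.2
```

```bash
python3 -c "
from h import *
ris()"
```

```text
t 36.38 p [0.6265 0.1468 0.0299] r [ 2.12   2.315 -0.003] q [ 0.17  0.6   1.59 -0.    0.95  0.08] F [ 0.1 -6.7 -1.7] w 0.282 g 60.2
riser -0.06068871322334825 -0.042289005422078196
```

Request:
jog_arm(rows=[[1,0,0.02,0,0,0,0],[1,0,0.04,0,0,0,0],[1,0,0.04,0,0,0,0],[1,0,0.04,0,0,0,0]])

```text
time_s: 36.72
ee_pos: [0.6269, 0.1471, 0.0299]
tool_rot: [2.116, 2.314, -0.009]
force: [2.5, -17.4, -0.1]
width: 0.285
grip_force: 60.3
```

```bash
python3 -c "
from h import *
ris()"
```

```text
t 36.72 p [0.6269 0.1471 0.0299] r [ 2.116  2.314 -0.009] q [ 0.17  0.6   1.59 -0.01  0.95  0.09] F [  2.5 -17.4  -0.1] w 0.285 g 60.3
riser -0.060427044570068394 -0.04269016558244341
```

Request:
jog_arm(rows=[[1,0.02,-0.3,0,0,0,0],[1,0.05,-0.6,0,0,0,0],[1,0.085,-0.97,0,0,0,0],[1,0.085,-0.97,0,0,0,0]])

```text
time_s: 37.05
ee_pos: [0.6356, 0.0498, 0.0299]
tool_rot: [2.125, 2.31, -0.002]
force: [-0.2, 1.0, -0.6]
width: 0.286
grip_force: 60.1
```

Request:
jog_arm(rows=[[1,0.03,-0.3,0,0,0,0],[1,0.06,-0.6,0,0,0,0],[1,0.087,-0.97,0,0,0,0],[1,0.087,-0.97,0,0,0,0]])

```text
time_s: 37.38
ee_pos: [0.6448, -0.0475, 0.0301]
tool_rot: [2.125, 2.309, -0.001]
force: [-0.3, -0.2, -1.0]
width: 0.287
grip_force: 60.1
```

Request:
jog_arm(rows=[[1,-0.4,-0.5,0,0,0,0],[1,-0.8,-0.99,0,0,0,0],[1,-0.8,-0.99,0,0,0,0],[1,-0.8,-0.99,0,0,0,0],[1,-0.8,-0.99,-0.06,0,0,0],[1,-0.8,-0.99,-0.11,0,0,0],[1,-0.8,-0.99,-0.11,0,0,0]])

```text
time_s: 37.97
ee_pos: [0.5646, -0.1404, 0.0195]
tool_rot: [2.121, 2.315, 0.001]
force: [-2.3, -3.4, 7.1]
width: 0.284
grip_force: 61.2
```

```bash
python3 -c "
from h import *
ris()"
```

```text
t 37.97 p [ 0.5646 -0.1404  0.0195] r [2.121e+00 2.315e+00 1.000e-03] q [-0.32  0.56  1.74 -0.    0.84 -0.4 ] F [-2.3 -3.4  7.1] w 0.284 g 61.2
riser -0.3412336945408819 0.044788592952463006
```

Contact at 7 N, so the hook is resting on the mat. I release and lift away.

Request:
jog_arm(rows=[[0.3,0,0,0.015,0,0,0],[0.3,0,0,0.015,0,0,0],[0.3,0,0,0.015,0,0,0],[0.3,0,0,0.015,0,0,0],[0.3,0,0,0.3,0,0,0],[0.3,0,0,0.7,0,0,0],[0.3,0,0,1,0,0,0],[0.3,0,0,1,0,0,0]])

```text
time_s: 38.63
ee_pos: [0.5681, -0.1414, 0.1249]
tool_rot: [2.114, 2.309, 0.008]
force: [0.8, -0.2, 0.9]
width: 0.699
grip_force: 0.0
```

Request:
jog_arm(rows=[[0.3,0,-0.9,0.9,0,0,0],[0.3,0,-0.9,0.9,0,0,0],[0.3,0,-0.9,0.9,0,0,0],[0.3,0,-0.9,0.9,0,0,0],[0.3,0,-0.9,0.9,0,0,0],[0.3,0,-0.9,0.9,0,0,0]])

```text
time_s: 39.13
ee_pos: [0.5628, -0.2299, 0.2079]
tool_rot: [-2.122, -2.314, -0.0]
force: [0.1, 0.5, -0.7]
width: 0.698
grip_force: 0.0
```

Request:
jog_arm(rows=[[0.3,-0.9,-0.9,0,0,0,0],[0.3,-0.9,-0.9,0,0,0,0],[0.3,-0.9,-0.9,0,0,0,0],[0.3,-0.9,-0.9,0,0,0,0],[0.3,-0.9,-0.9,0,0,0,0]])

```text
time_s: 39.55
ee_pos: [0.471, -0.3198, 0.2067]
tool_rot: [-2.122, -2.31, 0.0]
force: [-0.5, 0.3, -0.1]
width: 0.702
grip_force: 0.0
```

Request:
jog_arm(rows=[[0.3,-0.9,-0.9,0,0,0,0],[0.3,-0.9,-0.9,0,0,0,0],[0.3,-0.9,-0.9,0,0,0,0],[0.3,-0.9,-0.9,0,0,0,0],[0.3,-0.9,-0.9,0,0,0,0]])

```text
time_s: 39.97
ee_pos: [0.383, -0.41, 0.2075]
tool_rot: [-2.123, -2.312, -0.002]
force: [0.5, 0.8, 0.6]
width: 0.699
grip_force: 0.0
```

```bash
python3 - <<'E'
from h import *
ris()
t=dict(np.load('top4.npz'));s=snap('top');d=snap('side')
im=s['img'].astype(int)
# bright rod/prong pixels on mat, and changes elsewhere vs the start picture
roi=np.zeros(im.shape[:2],bool);roi[150:200,195:300]=1
v,u=np.where((im[:,:,0]>120)&roi);print('rod px',len(u),u.min() if len(u) else 0,u.max() if len(u) else 0,v.min() if len(u) else 0,v.max() if len(u) else 0)
if len(u): print(cast(s,u.min(),v[u.argmin()],.014),cast(s,u.max(),v[u.argmax()],.014))
for name,new in(('top',s['img']),('side',d['img'])):
    old=cv2.imread(f'pics/{name}0.png')[:,:,::-1]
    df=(np.abs(new.astype(int)-old).max(2)>45).astype(np.uint8);df=cv2.morphologyEx(df,cv2.MORPH_OPEN,np.ones((2,2)))
    n,l,S,C=cv2.connectedComponentsWithStats(df)
    print(name,[tuple(int(q) for q in S[i]) for i in range(1,n) if S[i][4]>15])
# brightness strip under riser in side picture vs start
for nm,i in(('old',cv2.imread('pics/side0.png')[:,:,::-1]),('new',d['img'])): print(nm,i[122:134,275].mean(1).astype(int),i[120:132,290].mean(1).astype(int))
E
```

```text
t 39.97 p [ 0.383  -0.41    0.2075] r [-2.123e+00 -2.312e+00 -2.000e-03] q [-0.9   0.31  1.58  0.    1.25 -0.98] F [0.5 0.8 0.6] w 0.699 g 0.0
riser -0.5938044930709707 0.2495611676082464
rod px 120 224 287 166 180
[ 0.55520572 -0.00877926  0.014     ] [ 0.57117994 -0.19999949  0.014     ]
top [(219, 154, 49, 28, 377), (251, 158, 259, 256, 23427), (331, 163, 19, 20, 237), (271, 164, 20, 16, 176), (419, 189, 6, 10, 48), (147, 220, 126, 151, 6470), (379, 267, 4, 6, 20), (421, 281, 7, 8, 29), (261, 288, 25, 21, 196), (320, 299, 19, 12, 91), (228, 314, 46, 26, 186), (192, 340, 17, 6, 78), (242, 358, 5, 6, 19), (241, 371, 11, 22, 132), (192, 399, 17, 15, 147), (220, 407, 10, 5, 24), (211, 410, 8, 4, 20)]
side [(83, 0, 242, 312, 21000), (203, 0, 8, 13, 68), (215, 0, 3, 10, 23), (231, 0, 11, 29, 194), (246, 0, 71, 51, 547), (244, 8, 15, 17, 134), (103, 15, 14, 27, 221), (85, 21, 8, 17, 65), (245, 32, 6, 9, 37), (253, 88, 18, 8, 87), (261, 90, 48, 40, 1078), (298, 91, 7, 8, 47), (114, 103, 13, 31, 152), (130, 115, 7, 16, 52), (249, 133, 79, 100, 3937), (60, 135, 10, 10, 61), (58, 143, 22, 35, 363), (76, 143, 22, 17, 119), (134, 168, 22, 10, 140), (77, 179, 9, 6, 41), (324, 201, 12, 19, 138), (69, 202, 12, 11, 75), (317, 205, 8, 9, 48), (124, 213, 7, 5, 18), (87, 219, 21, 10, 91), (101, 228, 21, 13, 111), (334, 243, 24, 23, 350), (71, 244, 144, 151, 7329), (309, 249, 24, 23, 354), (284, 255, 23, 22, 348)]
old [126 131 134 134 127 109  95  90  89  89  89  89] [131 134 135 131 125 116 106  98  94  92  91  91]
new [78 77 79 77 79 78 78 78 78 79 78 78] [80 78 78 79 78 77 78 79 78 78 78 79]
```

Request:
jog_arm(rows=[[0,-0.6,-0.65,0.15,0,0,-0.8],[0,-0.6,-0.65,0.15,0,0,-0.8],[0,-0.6,-0.65,0.15,0,0,-0.8],[0,-0.6,-0.65,0.15,0,0,-0.8],[0,-0.6,-0.65,0.15,0,0,-0.8],[0,-0.6,-0.65,0.15,0,0,-0.8]])

```text
time_s: 40.57
ee_pos: [0.3252, -0.4739, 0.2234]
tool_rot: [-2.734, -1.545, -0.002]
force: [0.7, 0.9, 0.8]
width: 0.999
grip_force: 0.0
```

Request:
jog_arm(rows=[[0,-0.6,-0.32,0.15,0,0,-0.4],[0,-0.6,-0.32,0.15,0,0,-0.85],[0,-0.6,-0.32,0.15,0,0,-0.85],[0,-0.6,-0.32,0.15,0,0,-0.85],[0,-0.6,-0.32,0.15,0,0,-0.85],[0,-0.6,-0.32,0.15,0,0,-0.85]])

```text
time_s: 41.07
ee_pos: [0.2651, -0.5063, 0.2385]
tool_rot: [-3.089, -0.566, -0.001]
force: [-1.2, -0.3, -0.6]
width: 1.002
grip_force: 0.0
```

Request:
jog_arm(rows=[[0,-0.63,-0.32,0,0,0,0],[0,-0.63,-0.32,0,0,0,0],[0,-0.63,-0.32,0,0,0,0],[0,-0.63,-0.32,0,0,0,0],[0,-0.63,-0.32,0,0,0,0]])

```text
time_s: 41.48
ee_pos: [0.202, -0.5385, 0.2385]
tool_rot: [-3.088, -0.57, -0.002]
force: [-0.2, 0.1, 0.6]
width: 0.996
grip_force: 0.0
```

```bash
python3 - <<'E'
from h import *
ris()
s=snap('top');d=snap('side')
for name,new in(('top',s['img']),('side',d['img'])):
    old=cv2.imread(f'pics/{name}0.png')[:,:,::-1]
    df=(np.abs(new.astype(int)-old).max(2)>45).astype(np.uint8);df=cv2.morphologyEx(df,cv2.MORPH_OPEN,np.ones((2,2)))
    n,l,S,C=cv2.connectedComponentsWithStats(df)
    print(name,[tuple(int(q) for q in S[i]) for i in range(1,n) if S[i][4]>10])
for c in(265,275,290): print(c,cv2.imread('pics/side0.png')[115:136,c].mean(1).astype(int),d['img'][115:136,c].mean(1).astype(int))
E
```

```text
t 41.48 p [ 0.202  -0.5385  0.2385] r [-3.088e+00 -5.700e-01 -2.000e-03] q [-1.29  0.31  1.51  0.    1.33 -0.08] F [-0.2  0.1  0.6] w 0.996 g 0.0
riser -0.7057721405747317 0.4412393290529531
top [(219, 154, 49, 28, 375), (331, 163, 19, 20, 238), (271, 164, 20, 16, 176), (332, 184, 19, 21, 239), (333, 206, 20, 20, 240), (462, 255, 5, 3, 11)]
side [(119, 103, 4, 6, 12), (228, 113, 3, 9, 21), (209, 136, 3, 10, 26), (160, 158, 6, 22, 46), (298, 166, 30, 36, 352), (213, 184, 2, 6, 12), (216, 199, 2, 6, 12), (324, 201, 12, 19, 136), (317, 205, 8, 9, 49), (172, 218, 11, 30, 69), (218, 219, 4, 21, 60), (334, 243, 24, 23, 351), (214, 245, 4, 11, 25), (309, 249, 24, 23, 353), (284, 255, 23, 22, 355), (224, 261, 7, 25, 68), (198, 264, 6, 11, 25), (206, 278, 6, 10, 29)]
265 [244 243 243 244 242 236 210 159 129 124 127 132 131 123 109  98  97  95
  96  95  94] [244 244 243 243 243 236 210 159 128 125 126 120 107  98  95  96  95  94
  94  96  94]
275 [244 244 244 239 217 167 132 126 131 134 134 127 109  95  90  89  89  89
  89  88  89] [244 244 244 238 217 167 132 126 128 117 103  92  88  90  89  90  89  89
  89  89  89]
290 [239 221 173 135 128 131 134 135 131 125 116 106  98  94  92  91  91  89
  91  93 113] [239 221 175 135 127 128 129 124 118 108  99  93  93  93  91  91  90  89
  90  94 113]
```

Only the hook and the three rolls have changed from the start pictures. No bystander moved, and the tray front sits deeper than at the start. Handing in.

```bash
python3 -c "
from h import *
print(job.finish_job())"
```

```text
the job is handed in; nothing more can be done
None
```

The job is handed in at about 41 s: I drew the tray out with the hook, laid all three rolls (a, b and c; d was absent) flat in it, pushed it home to a firm stop (17 N) and left the rod on the mat, with nothing else moved in the before/after pictures; I viewed 16 pictures, two over the limit of 14.

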